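# Clear the sprung V-block and hold the lens barrel seated in it

## Task

Take the green-handled scraper from its grey holder, wipe the three orange chips along the groove of the blue sprung V-block into the red catch tray at its end (touch the chips with the scraper only, and leave the lens on its rest meanwhile), and stand the scraper back in its holder. Then lay the black lens barrel along the groove, roughly centred lengthways and resting on both flanks, and with the gripper press it down until the V-block has sunk to about half of its 14 mm spring travel, never to the bottom stop. The program finishes while still holding the barrel pressed down like that; leave the other things on the bench where they are.

Things in the scene. Friction and masses are not known exactly. Their poses are not given: they have to be found in the camera images.
- lens: black cylindrical lens barrel, 48 mm diameter, 90 mm long, about 0.25 kg, lying level; a 10 mm brass stub (32 mm diameter) on one end. Origin on its axis at the middle of the 90 mm; x is the axis, away from the stub. It starts on a black rubber rest (80 mm along the barrel, 40 mm across, 10 mm high) with its axis 31 mm above the table
- vee (a point): middle of the bottom line of the blue V-block's groove, moving with the block; 50 mm above the table when unpressed. x along the groove towards the catch tray, y across, z up. 90 degree V, 110 mm long (x -55 to 55 mm), ends open, mouth 40 mm wide and 20 mm up. The seated barrel's axis is 33.9 mm and its top 57.9 mm above this point
- cradle (a joint): downward travel of the sprung V-block on its fixed base, m: 0 = up (start), 0.014 = on its bottom stop. 1500 N/m with a small preload: the barrel alone sinks it by 0 to 1 mm, about 9 N of push by 7 mm (halfway; a red pointer on the block then stands at the green mark of a small white post)
- flank_left (a point): middle of the contact line on the +y flank of the V-block (blue): 17 mm to +y of point vee and 17 mm above it. The V-block is 46 mm wide outside, so fingers holding the 48 mm barrel pass outside it; the dark base plate below it is 110 x 90 mm, its top 12 mm above the table
- flank_right (a point): middle of the contact line on the -y flank of the V-block: 17 mm to -y of point vee and 17 mm above it
- tray (a point): centre of the inner floor of the red open catch tray fixed to the base at the +x end of the groove: 100 x 110 mm, 26 mm high, walls 3 mm, its near wall directly under the groove's end (centre 105 mm from point vee along x). x, y, z as for point vee
- scraper: scraper block standing upright in its holder, 0.12 kg: white wedge foot 34 mm long (x), its 90 degree edge pointing down (fits the groove; widest, 37 mm, 18 mm above the edge); above it a green handle, 30 mm (x) by 24 mm (y), reaching from about 25 to 75 mm above the edge. Origin at the middle of the bottom edge, x along the edge, z up
- holder_vee (a point): middle of the bottom line of the V-notch of the scraper's fixed grey holder, 12 mm above the table; x along the notch (50 mm long, 40 mm wide and 20 mm deep at the mouth, 90 degrees). The scraper stands in it with its edge on this line; either way round is fine
- chip1: orange plastic chip, 10 x 9 x 9 mm, 10 g, loose in the groove of the blue V-block, lying with an edge down so that its faces rest on the flanks; origin at its centre, x along the groove
- chip2: orange plastic chip, 10 x 9 x 9 mm, 10 g, loose in the groove of the blue V-block, lying with an edge down so that its faces rest on the flanks; origin at its centre, x along the groove
- chip3: orange plastic chip, 10 x 9 x 9 mm, 10 g, loose in the groove of the blue V-block, lying with an edge down so that its faces rest on the flanks; origin at its centre, x along the groove
- flask: empty clear flat culture flask, lying, with a blue screw cap, 143 x 75 x 34 mm; origin under the middle of its clear body
- tube_rack: green tube rack with ten capped tubes, 60 x 160 x 78 mm; origin at the centre of its underside
- dishes: stack of three round dishes, 59 mm across, 39 mm high; origin at the centre of its underside
- adapter: upright aluminium tube adapter, 52 mm across, 32 mm high; origin at the centre of its underside
- reagent: amber reagent bottle with a blue cap, 60 mm across, 130 mm high; origin at the centre of its underside
- wipes: white and blue box of wipes, 90 x 90 x 70 mm; origin at the centre of its underside
There are look-alikes about, which are no part of the job. Leave any pink look-alike of the scraper alone.

How it is judged:
By the outcome, as a careful person would: the job done as asked, in the order asked, and still so for the second after the job is handed in, while the arm keeps its last pose, push and grip.
It also fails if it takes over 64 s, if anything falls off the work surface, if the arm or the gripper's body presses on something with over 40 N, if the wrist force passes 120 N, or if a joint passes its speed limit or range.

## Robot

A 6-joint arm with a two-finger parallel gripper is mounted at the origin on the work surface. World frame = base frame: x ahead of the robot, y to its left, z up, the work surface at z = 0. Lengths are in m, angles in rad, forces in N, time in s.
With the tool pointing down it reaches from about 0.35 to 0.775 m from the base axis. Payload 7.3 kg.
Tool frame: the origin (TCP) lies between the finger pads; the fingertips stand robot.tcp_to_tips ahead of it and the grasp point (between the pads) lies 2 mm behind it (robot.tcp_to_tips is the distance from the TCP to the fingertips, in m); y points along the fingers, x is the direction in which the jaws open and shut, and the axes are right-handed (so a half turn about y gives the same grasp; the last joint's range is limited). The gripper opens to 92 mm and grips with 3 to 60 N. Pads are 19 mm wide; open, the fingers measure 130 mm over their backs; the gripper's body (75 mm by 190 mm) begins 47 mm behind the grasp point.
Start: joints at [-1.446, 0.342, 1.524, -0, 1.275, -0.146], TCP at [0.14, -0.506, 0.21] pointing down, gripper open.
Joint ranges: [-2.53, 2.53], [-0.77, 2.02], [0.04, 2.7], [-1, 4.14], [0.28, 2.66], [-3.11, 3.11]. Speed limits (rad/s): [2.57, 2.57, 3.14, 3.14, 3.14, 3.14].

## Interface

Orientations are given as [roll, pitch, yaw] about the fixed x, y, z axes, in that order (R = Rz(yaw) Ry(pitch) Rx(roll)).
In Python, from cell import status, read_camera, get_calibration, robot gives the robot as it stands.
- The arm moves only by the shell command python3 -m creep 'ROWS' [FORCE]. ROWS is JSON, a list of rows, each an object of numbers: "dx", "dy", "dz": the shift along the tool's x, y, z in m; "rx", "ry", "rz": the turn, a rotation vector about the tool's x, y, z in rad; "gripper": the opening, from 0 (shut) to 1 (fully open). A call has 1 to 20 rows; each row is the pose to reach, as a shift and turn from the pose commanded when the call began, along the tool's axes at that moment; what a row does not reach only later rows make up. A row lasts 1/8 s, in which the tool goes at most 62.5 mm and 10.7 degrees, less where a joint would pass 70% of its speed; a pose out of reach is approached as far as the arm can. A call with a gripper value outside its range is refused whole. The fingers move at their own pace and stop on an object; FORCE is the grip in N (left out, the last holds). Time passes only in rows, so rows that repeat a pose let the fingers close. It gives the time, the measured TCP pose, the force and the opening at its end, in the units of the state.
- status.observe(): the state, without advancing time (a new reading comes with each control period).
- read_camera(name): name is "scene" or "top" or "wrist"; returns (picture, depth): 400x640x3 uint8, red, green, blue; 400x640 float32, m along the optical axis (not along the pixel's ray), 0 where there is no reading.
- get_calibration(name): a dict with "fx", "fy", "cx", "cy" (pixels), "xyz" and "rotation" of the camera in the world; the wrist camera has in their place "mount" (4x4, takes a point from camera to tool coordinates, whose origin is the TCP and whose axes are the tool frame's). Camera axes: x right, y down, z forward; pixel columns grow to the right and rows downward; lengths in m; the calibration is good to about 2 mm. The wrist camera is an equidistant fisheye: a pixel r from the principal point sees the ray r / f radians off the axis. A picture is of the moment at which its call begins: read the wrist's pose just before it. get_calibration takes no time and is no camera call.
- robot.hand_in(): hands the job in, once; it reports no verdict.
The state is a dict: "time": time; "qpos": joint angles; "qvel": joint speeds; "joint_efforts": joint torques, N m; "tool_pos": TCP position; "tool_rot": TCP orientation; "contact_force": force on the tool from outside, world axes, zero at the start; "torque": the same for the moment, N m; "opening": finger opening in m.
Only numpy, scipy, OpenCV 4.12 (cv2) and the standard library are available. Lean on these libraries where they do the work, as an engineer would, in place of code of your own. Each camera call takes 0.05 s, during which the arm holds its last target.

## Working session

There is one attempt and no reset: what is moved stays moved. The work goes in short steps, Python scripts to look and compute and a shell command to move; the robot and the scene stay as the last step left them, time stands still between calls to the robot, and variables do not carry over. Pictures are saved under pics/ and viewed, and the job is handed in when it is done.

```bash
ls; mkdir -p pics; python3 - <<'E'
from cell import status, read_camera, get_calibration, robot
import cv2, numpy as np
print(status.observe(), robot.tcp_to_tips)
for n in ["scene","top","wrist"]:
    p,d=read_camera(n); cv2.imwrite(f"pics/{n}0.png",p[:,:,::-1]); np.save(f"pics/{n}0.npy",d)
    print(n,get_calibration(n))
E
```

```text
pics
{'time': 0.0, 'qpos': array([-1.44602115e+00,  3.42720484e-01,  1.52498529e+00,  2.25744237e-05,
        1.27540651e+00, -1.46008504e-01]), 'qvel': array([-0.00057246, -0.00105956,  0.00086281,  0.00032838,  0.00034262,
       -0.00038984]), 'joint_efforts': array([ 3.24854584e-03, -4.31232798e+01, -2.44221890e+01,  7.20433728e-02,
        5.57705818e-02, -1.08338377e-04]), 'tool_pos': array([ 0.14040187, -0.50544205,  0.20895722]), 'tool_rot': array([-1.57055388e+00,  1.50032206e-03, -1.30001905e+00]), 'contact_force': array([-0.2379762 , -0.49895133, -0.38971774]), 'torque': array([-0.0334002 , -0.06812413,  0.04267588]), 'opening': 0.09179642717196228} 0.017
scene {'fx': 488.843564114944, 'fy': 488.843564114944, 'cx': 323.8935788002347, 'cy': 198.2853459556389, 'xyz': array([1.12758613, 0.21628164, 1.1378059 ]), 'rotation': array([-2.59948925e+00,  1.15817350e-03,  1.94584716e+00])}
top {'fx': 517.5803703862974, 'fy': 517.5803703862974, 'cx': 318.8060048963566, 'cy': 199.96023460668005, 'xyz': array([ 0.24488542, -0.02287066,  1.46876413]), 'rotation': array([-2.92711860e+00,  1.59499844e-03, -1.56019276e+00])}
wrist {'fx': 309.70691628693146, 'fy': 309.70691628693146, 'cx': 317.3968481333213, 'cy': 198.39091973674843, 'mount': array([[ 9.99999548e-01,  5.82989143e-04,  7.51736057e-04,
        -2.39012268e-04],
       [-5.79659365e-04, -2.53158790e-01,  9.67424566e-01,
        -1.76532160e-01],
       [ 7.54306609e-04, -9.67424564e-01, -2.53158338e-01,
         6.95456530e-02],
       [ 0.00000000e+00,  0.00000000e+00,  0.00000000e+00,
         1.00000000e+00]])}
```

View pics/scene0.png

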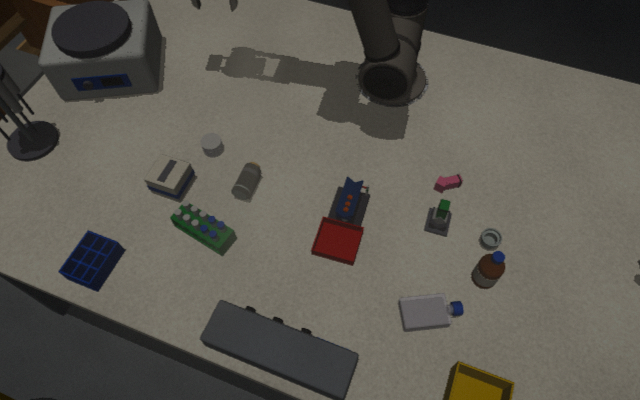

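View pics/top0.png

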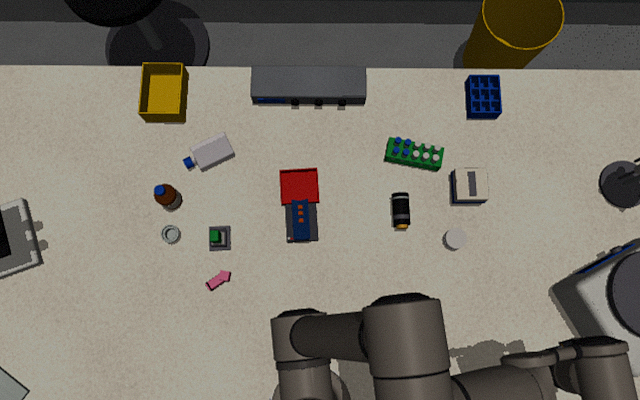

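View pics/wrist0.png

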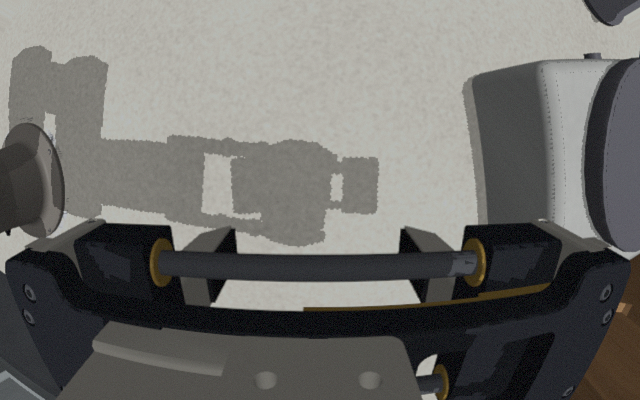

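```bash
cat > h.py <<'E'
import numpy as np, cv2
from scipy.spatial.transform import Rotation as Ro
from cell import status, read_camera, get_calibration, robot
def cam(n):
    c=get_calibration(n); 
    if n=="wrist":
        s=status.observe(); T=np.eye(4); T[:3,:3]=Ro.from_euler('xyz',s['tool_rot']).as_matrix(); T[:3,3]=s['tool_pos']
        T=T@c['mount']; return c,T[:3,:3],T[:3,3]
    return c,Ro.from_euler('xyz',c['rotation']).as_matrix(),np.array(c['xyz'])
def ray(n,u,v,C=None):
    c,R,t=C or cam(n); x=(u-c['cx'])/c['fx']; y=(v-c['cy'])/c['fy']
    if n=="wrist":
        r=np.hypot(x,y); d=np.array([x/r*np.sin(r),y/r*np.sin(r),np.cos(r)]) if r>1e-9 else np.array([0,0,1.])
    else: d=np.array([x,y,1.])
    return t,R@d
def at_z(n,u,v,z,C=None):
    t,d=ray(n,u,v,C); return t+d*(z-t[2])/d[2]
def at_d(n,u,v,dep,C=None):
    c,R,t=C or cam(n); t,d=ray(n,u,v,C); dc=R.T@d; return t+d*dep/dc[2]
def proj(n,P,C=None):
    c,R,t=C or cam(n); p=R.T@(np.asarray(P,float)-t)
    if n=="wrist":
        r=np.arctan2(np.hypot(p[0],p[1]),p[2]); a=np.hypot(p[0],p[1]); return c['cx']+c['fx']*r*p[0]/a, c['cy']+c['fy']*r*p[1]/a
    return c['cx']+c['fx']*p[0]/p[2], c['cy']+c['fy']*p[1]/p[2]
def crop(img,x0,y0,x1,y1,s,name):
    im=cv2.resize(img[y0:y1,x0:x1],None,fx=s,fy=s,interpolation=cv2.INTER_CUBIC); 
    for k in range(x0-x0%10+10,x1,10):
        cv2.line(im,((k-x0)*s,0),((k-x0)*s,8 if k%50 else 16),(255,255,0),1)
        if k%20==0: cv2.putText(im,str(k),((k-x0)*s,20),0,.35,(255,255,0),1)
    for k in range(y0-y0%10+10,y1,10):
        cv2.line(im,(0,(k-y0)*s),(8,(k-y0)*s),(255,255,0),1)
        if k%20==0: cv2.putText(im,str(k),(10,(k-y0)*s),0,.35,(255,255,0),1)
    cv2.imwrite(name,im)
E
python3 - <<'E'
from h import *
t=cv2.imread('pics/top0.png'); s=cv2.imread('pics/scene0.png')
crop(t,270,150,430,250,5,'pics/t_vee.png'); crop(t,150,170,250,300,4,'pics/t_scr.png')
crop(s,300,160,480,270,4,'pics/s_vee.png')
E
```

```text
(no output)
```

View pics/t_vee.png

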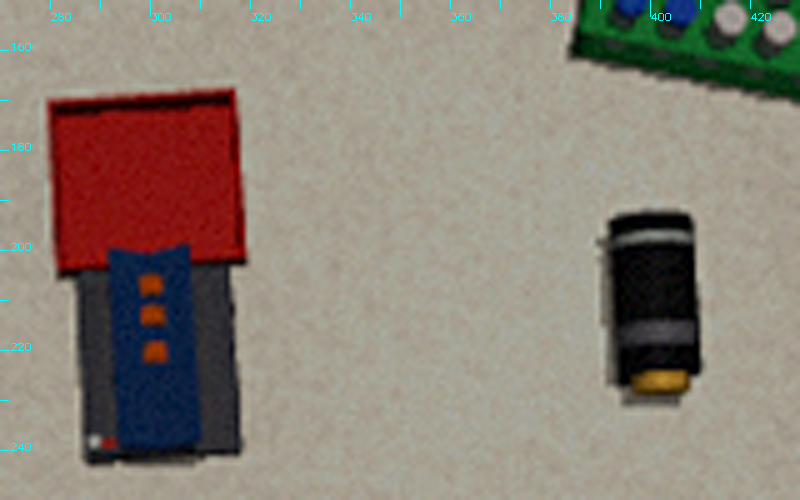

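View pics/t_scr.png

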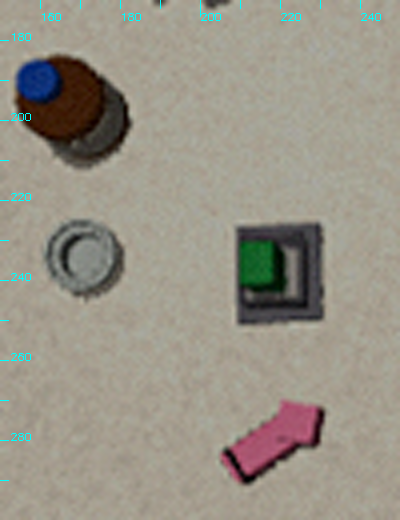

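View pics/s_vee.png

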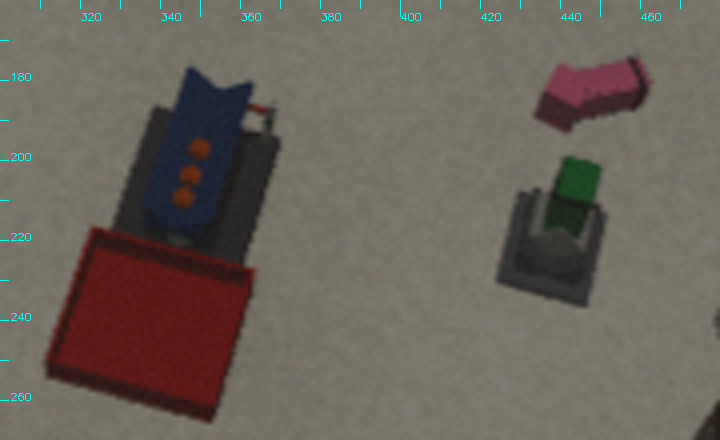

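```bash
python3 - <<'E'
from h import *
np.set_printoptions(precision=4,suppress=True)
C=cam('top')
for n,u,v,z in [('blk far L',291.3,200,.07),('blk far R',307.5,199,.07),('near L',293.5,240,.07),('near R',309.7,239,.07),('chip a',300,207,.056),('b',300.3,213,.056),('c',300.7,220.3,.056),
 ('tray TL',279.8,170,.026),('tray TR',317,168.3,.026),('tray BL',281.7,205,.026),('tray BR',319,202.5,.026),
 ('hold TL',209,226,.032),('TR',230,225,.032),('BL',209,250.5,.032),('BR',230.5,249.5,.032),
 ('grn',212.8,236,.087),('grn TL',209,230,.087),('grn TR',217.5,230,.087),('BL',209,241.5,.087),('BR',217.5,241.5,.087),
 ('lens top',400.7,193.5,.035),('lens stub end',402,226,.04),('lensL',392,210,.031),('lensR',409,210,.031),('bandC',401.5,217,.055),('band2',401,197.5,.055)]:
    print(n,at_z('top',u,v,z,C))
d=np.load('pics/top0.npy'); print(d[236,213],at_d('top',213,236,d[236,213],C),at_d('top',401,210,d[210,401],C))
C=cam('scene')
for n,u,v,z in [('chip',350,197,.056),('chip',347,203.5,.056),('chip',345,209.2,.056),('grn top',442,209,.087)]: print(n,at_z('scene',u,v,z,C))
E
```

```text
blk far L [0.5486 0.0587 0.07  ]
blk far R [0.5519 0.0139 0.07  ]
near L [0.4374 0.0502 0.07  ]
near R [0.4406 0.0062 0.07  ]
chip a [0.532  0.0348 0.056 ]
b [0.515  0.0337 0.056 ]
c [0.4944 0.0322 0.056 ]
tray TL [0.6466 0.0964 0.026 ]
tray TR [ 0.6527 -0.011   0.026 ]
tray BL [0.5433 0.0882 0.026 ]
tray BR [ 0.5517 -0.0179  0.026 ]
hold TL [0.4797 0.2906 0.032 ]
TR [0.4832 0.2317 0.032 ]
BL [0.4107 0.2868 0.032 ]
BR [0.4142 0.2271 0.032 ]
grn [0.4436 0.2669 0.087 ]
grn TL [0.4598 0.278  0.087 ]
grn TR [0.46   0.2551 0.087 ]
BL [0.4286 0.2763 0.087 ]
BR [0.4288 0.2534 0.087 ]
lens top [ 0.5783 -0.2498  0.035 ]
lens stub end [ 0.484  -0.2505  0.04  ]
lensL [ 0.5311 -0.2247  0.031 ]
lensR [ 0.5316 -0.2728  0.031 ]
bandC [ 0.5068 -0.2473  0.055 ]
band2 [ 0.5622 -0.2472  0.055 ]
1.3912426 [0.4433 0.2659 0.0892] [ 0.5261 -0.246   0.0573]
chip [0.4935 0.0379 0.056 ]
chip [0.5146 0.0374 0.056 ]
chip [0.5323 0.0384 0.056 ]
grn top [0.461  0.2668 0.087 ]
```

```bash
cat >> h.py <<'E'
def plan(xyz,yaw,verbose=True):
    s=status.observe(); R=Ro.from_euler('xyz',s['tool_rot']); d=R.inv().apply(np.array(xyz)-s['tool_pos'])
    Rt=Ro.from_euler('xyz',[-np.pi/2,0,yaw]); rv=(R.inv()*Rt).as_rotvec()
    print('dx %.4f dy %.4f dz %.4f rx %.4f ry %.4f rz %.4f dist %.3f'%(*d,*rv,np.linalg.norm(d)))
def st():
    s=status.observe(); np.set_printoptions(precision=4,suppress=True); print(s['time'],s['tool_pos'],s['tool_rot'],s['contact_force'],s['opening'])
def shot(n,name):
    C=cam(n); p,d=read_camera(n); p=p[:,:,::-1].copy(); cv2.imwrite(f'pics/{name}.png',p); np.savez(f'pics/{name}.npz',d=d,R=C[1],t=C[2]); return p,d
def load(n,name):
    z=np.load(f'pics/{name}.npz'); return (get_calibration(n),z['R'],z['t'])
E
python3 -m creep '[{"dx":-0.17,"dy":-0.04,"dz":0.338,"ry":0.2},{"dx":-0.17,"dy":-0.04,"dz":0.338,"ry":0.2},{"dx":-0.17,"dy":-0.04,"dz":0.338,"ry":0.2},{"dx":-0.17,"dy":-0.04,"dz":0.338,"ry":0.2},{"dx":-0.17,"dy":-0.04,"dz":0.338,"ry":0.2},{"dx":-0.17,"dy":-0.04,"dz":0.338,"ry":0.2},{"dx":-0.17,"dy":-0.04,"dz":0.338,"ry":0.2},{"dx":-0.17,"dy":-0.04,"dz":0.338,"ry":0.2}]'
python3 - <<'E'
from h import *
st(); p,d=shot('wrist','w1'); st()
E
```

```text
0.15 [ 0.1404 -0.5056  0.2091] [-1.5706  0.0011 -1.3   ] [-0.1916 -0.0106 -0.8006] 0.09174896544089904
0.2 [ 0.1404 -0.5056  0.2092] [-1.5706  0.0008 -1.3   ] [-0.1206 -0.0482 -0.0084] 0.09180323479483812invalid input at $[0]: expected keys dx, dy, dz, rx, ry, rz, gripper
```

View pics/w1.png

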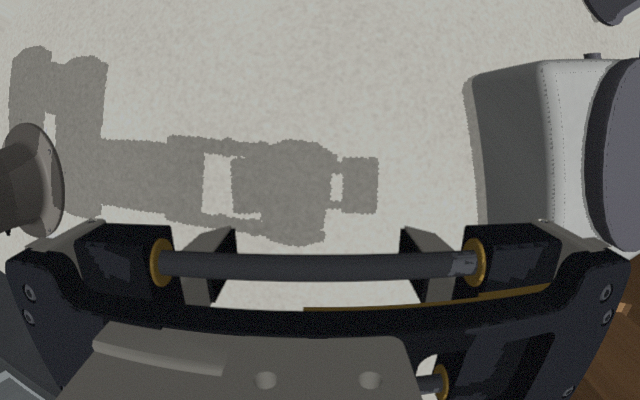

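The picture is still the start view (shadow only) because the move was refused: every row needs all seven keys.

```bash

python3 -m creep '[{"dx":-0.17,"dy":-0.04,"dz":0.338,"rx":0,"ry":0.2,"rz":0,"gripper":1},{"dx":-0.17,"dy":-0.04,"dz":0.338,"rx":0,"ry":0.2,"rz":0,"gripper":1},{"dx":-0.17,"dy":-0.04,"dz":0.338,"rx":0,"ry":0.2,"rz":0,"gripper":1},{"dx":-0.17,"dy":-0.04,"dz":0.338,"rx":0,"ry":0.2,"rz":0,"gripper":1},{"dx":-0.17,"dy":-0.04,"dz":0.338,"rx":0,"ry":0.2,"rz":0,"gripper":1},{"dx":-0.17,"dy":-0.04,"dz":0.338,"rx":0,"ry":0.2,"rz":0,"gripper":1},{"dx":-0.17,"dy":-0.04,"dz":0.338,"rx":0,"ry":0.2,"rz":0,"gripper":1},{"dx":-0.17,"dy":-0.04,"dz":0.338,"rx":0,"ry":0.2,"rz":0,"gripper":1}]'
python3 - <<'E'
from h import *
st(); p,d=shot('wrist','w2'); st(); plan([.39,.03,.25],-1.5)
E
```

```text
time: 1.2
tool_pos: [0.4206, -0.2514, 0.2494]
tool_rot: [-1.572, -0.0, -1.498]
contact_force: [-0.2, -0.6, -0.3]
opening: 0.0917
1.2 [ 0.4206 -0.2514  0.2494] [-1.5715 -0.     -1.4984] [-0.1602 -0.5956 -0.274 ] 0.09166231024509157
1.25 [ 0.4201 -0.2521  0.2493] [-1.5717  0.     -1.5   ] [-0.1932  0.1229  0.1705] 0.09182208081037144
dx -0.2835 dy -0.0007 dz -0.0100 rx 0.0009 ry -0.0000 rz -0.0000 dist 0.284
```

View pics/w2.png

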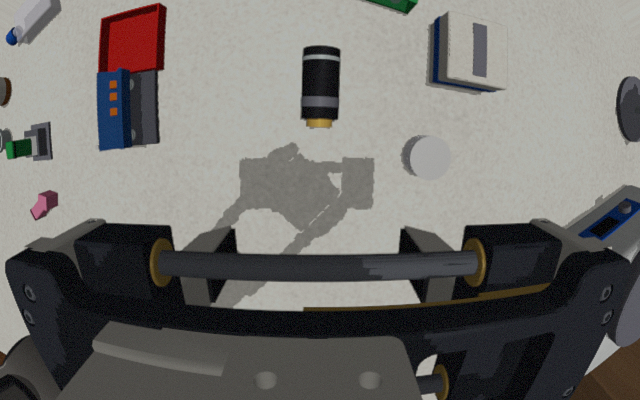

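The wrist view shows the lens at about (320,85) with its brass stub towards the robot (320,123), the V-block at (113,110) and the scraper at (20,148). Next I'll go over to the V-block.

```bash

python3 -m creep '[{"dx":-0.283,"dy":0,"dz":-0.01,"rx":0,"ry":0,"rz":0,"gripper":1},{"dx":-0.283,"dy":0,"dz":-0.01,"rx":0,"ry":0,"rz":0,"gripper":1},{"dx":-0.283,"dy":0,"dz":-0.01,"rx":0,"ry":0,"rz":0,"gripper":1},{"dx":-0.283,"dy":0,"dz":-0.01,"rx":0,"ry":0,"rz":0,"gripper":1},{"dx":-0.283,"dy":0,"dz":-0.01,"rx":0,"ry":0,"rz":0,"gripper":1},{"dx":-0.283,"dy":0,"dz":-0.01,"rx":0,"ry":0,"rz":0,"gripper":1}]'
python3 - <<'E'
from h import *
p,d=shot('wrist','w3'); st(); plan([.36,.255,.2],-1.5)
crop(p,200,0,440,200,3,'pics/w3c.png')
p=cv2.imread('pics/w2.png'); crop(p,260,20,380,150,5,'pics/w2c.png')
E
```

```text
time: 2.0
tool_pos: [0.3901, 0.0301, 0.2496]
tool_rot: [-1.571, -0.0, -1.499]
contact_force: [-0.4, -0.6, 0.4]
opening: 0.0922
2.05 [0.3904 0.0291 0.2496] [-1.5708 -0.0007 -1.4999] [ 0.5936 -0.3028 -0.3142] 0.09230195394042291
dx -0.2275 dy 0.0494 dz -0.0144 rx 0.0000 ry 0.0001 rz 0.0007 dist 0.233
```

View pics/w3c.png

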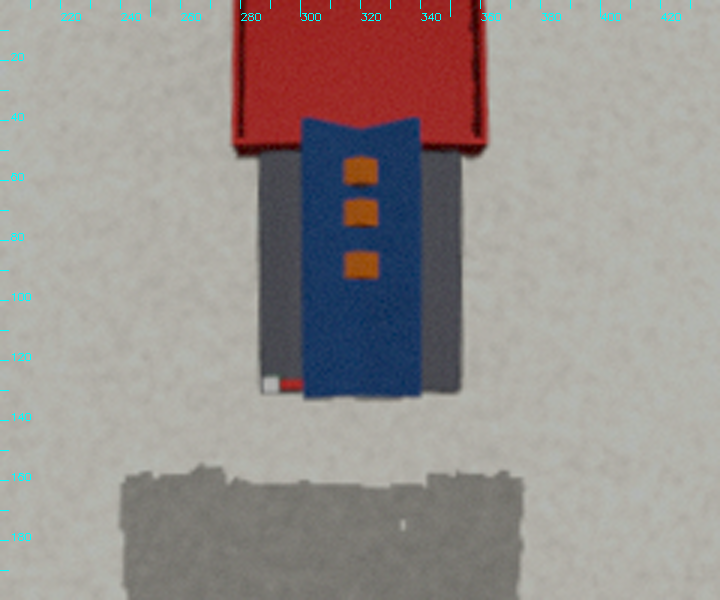

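View pics/w2c.png

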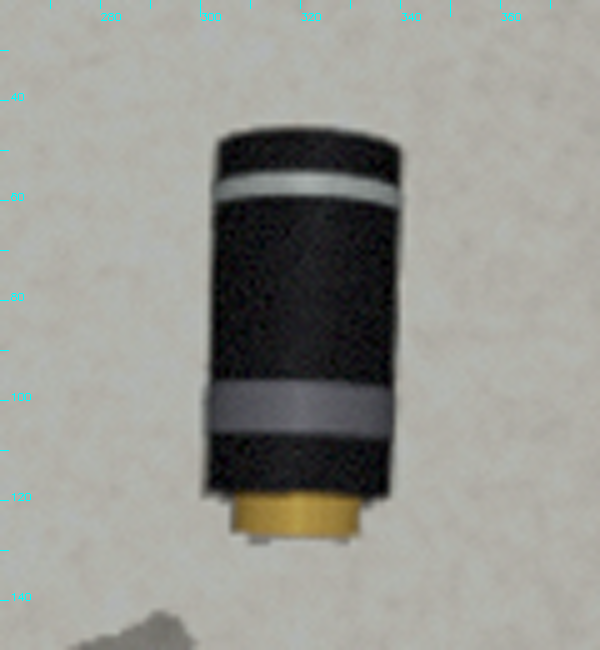

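The crop shows the V-block centred at u≈320.5, its top corners at (301,39.5), (339.5,39.5), (301.3,132.5) and (340.3,132), and chips at rows 57, 71 and 88. The lens axis runs from about (321.5,46) to (319.5,119).

```bash

python3 -m creep '[{"dx":-0.227,"dy":0.049,"dz":-0.014,"rx":0,"ry":0,"rz":0,"gripper":1},{"dx":-0.227,"dy":0.049,"dz":-0.014,"rx":0,"ry":0,"rz":0,"gripper":1},{"dx":-0.227,"dy":0.049,"dz":-0.014,"rx":0,"ry":0,"rz":0,"gripper":1},{"dx":-0.227,"dy":0.049,"dz":-0.014,"rx":0,"ry":0,"rz":0,"gripper":1},{"dx":-0.227,"dy":0.049,"dz":-0.014,"rx":0,"ry":0,"rz":0,"gripper":1}]'
python3 - <<'E'
from h import *
p,d=shot('wrist','w4'); st(); 
crop(p,200,0,440,200,3,'pics/w4c.png')
C=load('wrist','w3')
P=[at_z('wrist',u,v,.07,C) for u,v in [(301,39.5),(339.5,39.5),(301.3,132.5),(340.3,132)]]
print(np.array(P)); P=np.array(P); m=P.mean(0); print('vee',m,'yaw',np.arctan2(*((P[0]+P[1]-P[2]-P[3])[[1,0]])))
for u,v in [(320.3,57),(320.3,71),(320.3,88.3)]: print('chip',at_z('wrist',u,v,.06,C))
C=load('wrist','w2')
for u,v,z in [(303.5,51,.031),(340.3,51,.031),(301.5,118.5,.031),(337.5,118.5,.031)]: print('lens',at_z('wrist',u,v,z,C))
E
```

```text
time: 2.68
tool_pos: [0.3608, 0.2556, 0.1995]
tool_rot: [-1.573, -0.001, -1.499]
contact_force: [0.5, 0.3, -0.5]
opening: 0.0918
2.725 [0.3612 0.2544 0.1999] [-1.572  -0.0013 -1.4999] [ 0.2166 -0.6096  0.2494] 0.09167038083208624
[[0.5515 0.0609 0.07  ]
 [0.5549 0.0172 0.07  ]
 [0.4427 0.0527 0.07  ]
 [0.4466 0.0083 0.07  ]]
vee [0.4989 0.0348 0.07  ] yaw 0.07867973491452022
chip [0.5339 0.0375 0.06  ]
chip [0.5168 0.0363 0.06  ]
chip [0.4961 0.0348 0.06  ]
lens [ 0.5766 -0.2222  0.031 ]
lens [ 0.5803 -0.2684  0.031 ]
lens [ 0.4892 -0.226   0.031 ]
lens [ 0.4926 -0.2713  0.031 ]
```

View pics/w4c.png

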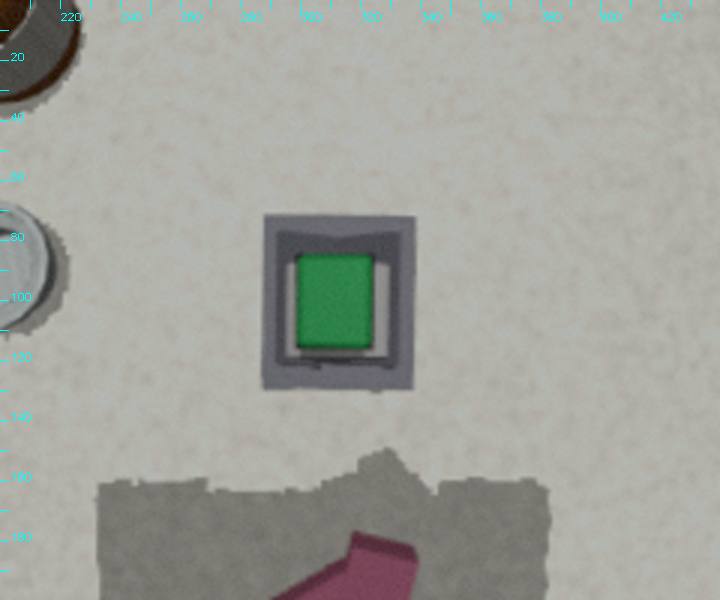

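The crop shows the green handle (299–324, 84–116) standing in its grey holder (288–338, 72–130), aligned with the tool. The only thing that could be mistaken for it is the pink, lying look-alike at (330,190), so this is the right scraper.

```bash

python3 - <<'E'
from h import *
st(); C=load('wrist','w4'); d=np.load('pics/w4.npz')['d']
P=np.array([at_z('wrist',u,v,.087,C) for u,v in [(298.8,84.5),(324.5,84.5),(299,116),(324.2,116)]]); print(P,P.mean(0))
print('yaw',np.arctan2(*((P[0]+P[1]-P[2]-P[3])[[1,0]])))
H=np.array([at_z('wrist',u,v,.032,C) for u,v in [(288,71.5),(338.6,72),(287.6,129.7),(337.8,130)]]); print(H,H.mean(0),np.arctan2(*((H[0]+H[1]-H[2]-H[3])[[1,0]])))
N=np.array([at_z('wrist',u,v,.032,C) for u,v in [(292.5,78),(333.5,78),(292,121),(333,121)]]); print('notch',N.mean(0))
print(at_d('wrist',311,100,d[100,311],C),at_d('wrist',330,60,d[60,330],C),at_d('wrist',292,74,d[74,292],C))
m=P.mean(0)
plan([m[0],m[1],.11],-1.5)
E
```

```text
2.725 [0.3612 0.2544 0.1999] [-1.572  -0.0013 -1.4999] [ 0.2166 -0.6096  0.2494] 0.09167038083208624
[[0.4612 0.2803 0.087 ]
 [0.4628 0.2568 0.087 ]
 [0.4317 0.2781 0.087 ]
 [0.4333 0.2549 0.087 ]] [0.4472 0.2675 0.087 ]
yaw 0.07050127472017408
[[0.4811 0.2968 0.032 ]
 [0.4843 0.2415 0.032 ]
 [0.416  0.2928 0.032 ]
 [0.4196 0.2375 0.032 ]] [0.4502 0.2672 0.032 ] 0.06209192875571229
notch [0.4515 0.2675 0.032 ]
[0.4472 0.268  0.0885] [0.5032 0.2511 0.0009] [0.4819 0.2945 0.0072]
dx -0.0070 dy 0.0898 dz 0.0868 rx 0.0012 ry 0.0001 rz 0.0013 dist 0.125
```

```bash

python3 -m creep '[{"dx":-0.007,"dy":0.05,"dz":0.0875,"rx":0,"ry":0,"rz":0,"gripper":1},{"dx":-0.007,"dy":0.085,"dz":0.0875,"rx":0,"ry":0,"rz":0,"gripper":1},{"dx":-0.007,"dy":0.085,"dz":0.0875,"rx":0,"ry":0,"rz":0,"gripper":1},{"dx":-0.007,"dy":0.11,"dz":0.0875,"rx":0,"ry":0,"rz":0,"gripper":0.8},{"dx":-0.007,"dy":0.13,"dz":0.0875,"rx":0,"ry":0,"rz":0,"gripper":0.6},{"dx":-0.007,"dy":0.14,"dz":0.0875,"rx":0,"ry":0,"rz":0,"gripper":0.5},{"dx":-0.007,"dy":0.14,"dz":0.0875,"rx":0,"ry":0,"rz":0,"gripper":0.4}]' 25
python3 - <<'E'
from h import *
p,d=shot('wrist','w5'); st(); 
E
```

```text
time: 3.6
tool_pos: [0.4478, 0.2677, 0.0615]
tool_rot: [-1.57, 0.0, -1.501]
contact_force: [-0.4, -0.2, -0.0]
opening: 0.0563
3.65 [0.4481 0.2681 0.0618] [-1.5692  0.0003 -1.5008] [ 0.3971 -0.0994  0.931 ] 0.052141322440558205
```

View pics/w5.png

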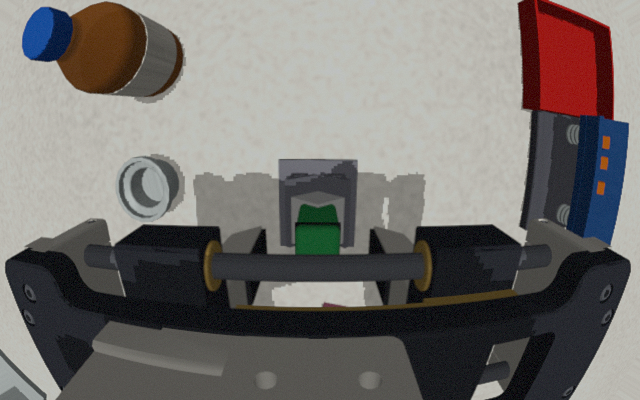

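The handle (318,240) sits midway between the fingers, so I'll close and lift.

```bash

python3 -m creep '[{"dx":0,"dy":0,"dz":0,"rx":0,"ry":0,"rz":0,"gripper":0},{"dx":0,"dy":0,"dz":0,"rx":0,"ry":0,"rz":0,"gripper":0},{"dx":0,"dy":0,"dz":0,"rx":0,"ry":0,"rz":0,"gripper":0},{"dx":0,"dy":0,"dz":0,"rx":0,"ry":0,"rz":0,"gripper":0},{"dx":0,"dy":0,"dz":0,"rx":0,"ry":0,"rz":0,"gripper":0},{"dx":0,"dy":0,"dz":0,"rx":0,"ry":0,"rz":0,"gripper":0}]' 25
python3 - <<'E'
from h import *
st()
E
```

```text
time: 4.4
tool_pos: [0.4477, 0.2685, 0.0609]
tool_rot: [-1.57, -0.0, -1.5]
contact_force: [-0.4, -0.8, 6.0]
opening: 0.024
4.4 [0.4477 0.2685 0.0609] [-1.5702 -0.0001 -1.4999] [-0.4058 -0.8153  5.9803] 0.02403384740774987
```

```bash

python3 -m creep '[{"dx":0,"dy":-0.03,"dz":0,"rx":0,"ry":0,"rz":0,"gripper":0},{"dx":0,"dy":-0.08,"dz":0,"rx":0,"ry":0,"rz":0,"gripper":0},{"dx":0.04,"dy":-0.1,"dz":0.0,"rx":0,"ry":0,"rz":0,"gripper":0},{"dx":0.1,"dy":-0.1,"dz":0.0,"rx":0,"ry":0,"rz":0,"gripper":0},{"dx":0.16,"dy":-0.1,"dz":0,"rx":0,"ry":0,"rz":0,"gripper":0},{"dx":0.21,"dy":-0.1,"dz":-0.005,"rx":0,"ry":0,"rz":0,"gripper":0},{"dx":0.237,"dy":-0.1,"dz":-0.005,"rx":0,"ry":-0.008,"rz":0,"gripper":0},{"dx":0.237,"dy":-0.1,"dz":-0.005,"rx":0,"ry":-0.008,"rz":0,"gripper":0},{"dx":0.237,"dy":-0.1,"dz":-0.005,"rx":0,"ry":-0.008,"rz":0,"gripper":0}]' 25
python3 - <<'E'
from h import *
p,d=shot('wrist','w6'); st(); plan([.463,.032,.101],-1.492)
t,dd=shot('top','t6'); crop(t,270,150,350,250,6,'pics/t6c.png')
E
```

```text
time: 5.52
tool_pos: [0.459, 0.0324, 0.1603]
tool_rot: [-1.572, 0.001, -1.492]
contact_force: [-0.6, 0.1, -1.2]
opening: 0.0241
5.575 [0.459  0.0327 0.1603] [-1.5714  0.0005 -1.4913] [-0.4257 -0.4264 -1.1903] 0.02387682540103959
dx 0.0010 dy 0.0593 dz 0.0040 rx 0.0006 ry 0.0007 rz -0.0005 dist 0.059
```

View pics/w6.png

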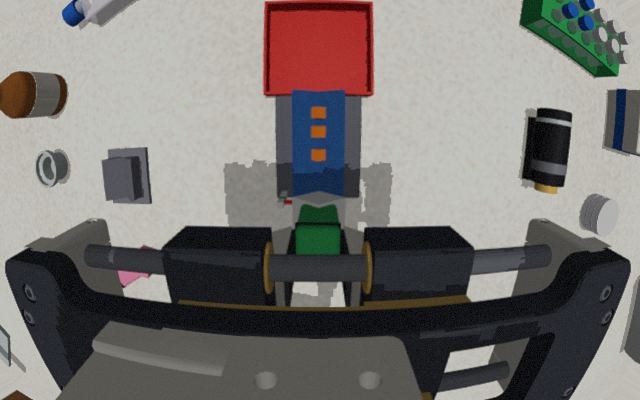

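```bash

python3 - <<'E'
from h import *
p=cv2.imread('pics/w6.png'); crop(p,260,70,380,220,5,'pics/w6c.png')
E
```

```text
(no output)
```

View pics/w6c.png

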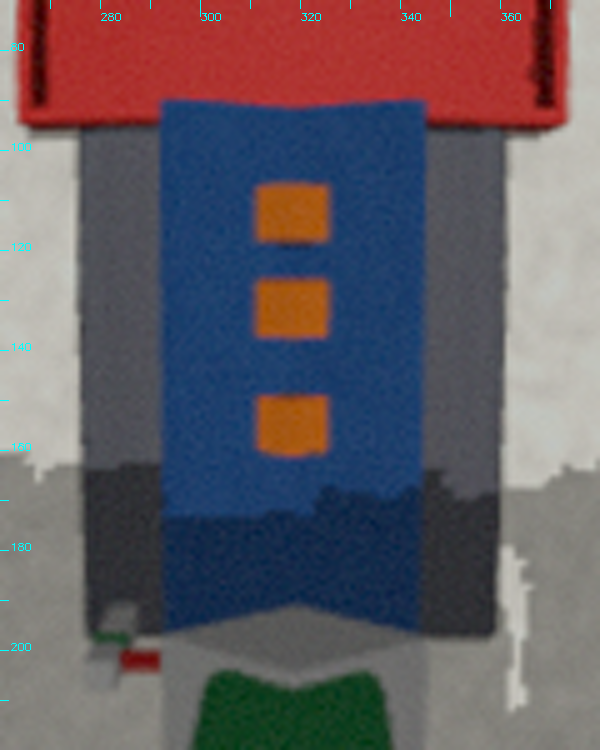

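View pics/t6c.png

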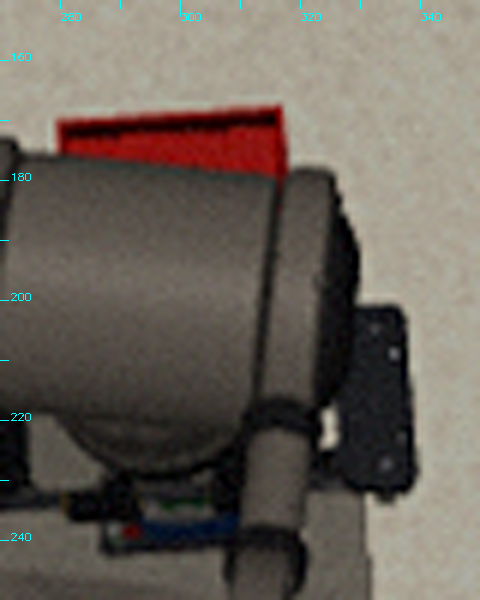

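```bash

python3 - <<'E'
from h import *
np.set_printoptions(precision=4,suppress=True)
C=load('wrist','w6'); T=np.array([0.459,0.0325,.1603]); zz=np.array([np.cos(.079),np.sin(.079)]); yy=np.array([-zz[1],zz[0]])
for u,v,z in [(292,90,.07),(344.7,90,.07),(318.3,107.5,.0627),(318.3,149,.0627),(318.3,161,.0627)]:
    P=at_z('wrist',u,v,z,C); q=P[:2]-T[:2]; print(P,'fwd %.4f lat %.4f'%(q@zz,q@yy))
# scraper widest foot front corners: 17 ahead of tcp, 18.5 side, edge+18..25
E
```

```text
[0.5517 0.0619 0.07  ] fwd 0.0947 lat 0.0219
[0.5553 0.0172 0.07  ] fwd 0.0948 lat -0.0228
[0.5385 0.0384 0.0627] fwd 0.0797 lat -0.0004
[0.5018 0.0354 0.0627] fwd 0.0429 lat -0.0004
[0.491  0.0346 0.0627] fwd 0.0321 lat -0.0005
```

```bash

python3 -m creep '[{"dx":0.0005,"dy":0.02,"dz":0.004,"rx":0,"ry":0,"rz":0,"gripper":0},{"dx":0.0005,"dy":0.04,"dz":0.004,"rx":0,"ry":0,"rz":0,"gripper":0},{"dx":0.0005,"dy":0.052,"dz":0.004,"rx":0,"ry":0,"rz":0,"gripper":0},{"dx":0.0005,"dy":0.058,"dz":0.004,"rx":0,"ry":0,"rz":0,"gripper":0},{"dx":0.0005,"dy":0.06,"dz":0.004,"rx":0,"ry":0,"rz":0,"gripper":0},{"dx":0.0005,"dy":0.06,"dz":0.004,"rx":0,"ry":0,"rz":0,"gripper":0}]' 25
python3 - <<'E'
from h import *
p,d=shot('wrist','w7'); st(); crop(p,240,80,400,260,4,'pics/w7c.png')
E
```

```text
time: 6.38
tool_pos: [0.4635, 0.0316, 0.1009]
tool_rot: [-1.57, -0.0, -1.492]
contact_force: [0.5, -0.1, -0.5]
opening: 0.0235
6.425 [0.4636 0.0316 0.101 ] [-1.5699 -0.0002 -1.492 ] [-0.3046  0.552  -0.5375] 0.023932417724191673
```

View pics/w7c.png

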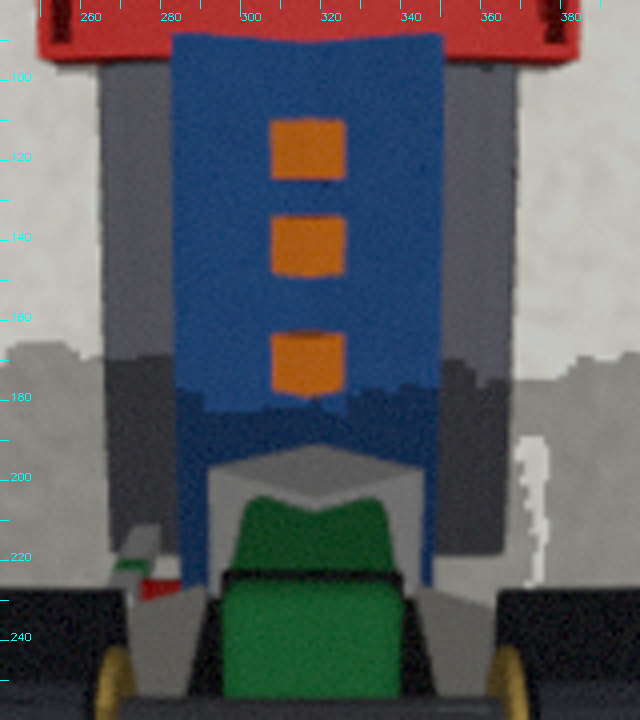

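The foot sits in the groove behind the nearest chip (317,170). Its centre is about 2 px, or 1–1.5 mm, right of the block's, so I'll correct that, lower slightly and wipe.

```bash

python3 -m creep '[{"dx":-0.0013,"dy":0.0,"dz":0.0,"rx":0,"ry":0,"rz":0,"gripper":0},{"dx":-0.0013,"dy":0.0015,"dz":0.0,"rx":0,"ry":0,"rz":0,"gripper":0},{"dx":-0.0013,"dy":0.0015,"dz":0.006,"rx":0,"ry":0,"rz":0,"gripper":0},{"dx":-0.0013,"dy":0.0015,"dz":0.012,"rx":0,"ry":0,"rz":0,"gripper":0},{"dx":-0.0013,"dy":0.0015,"dz":0.02,"rx":0,"ry":0,"rz":0,"gripper":0},{"dx":-0.0013,"dy":0.0015,"dz":0.028,"rx":0,"ry":0,"rz":0,"gripper":0},{"dx":-0.0013,"dy":0.0015,"dz":0.036,"rx":0,"ry":0,"rz":0,"gripper":0}]' 25
python3 - <<'E'
from h import *
p,d=shot('wrist','w8'); st(); crop(p,240,80,400,260,4,'pics/w8c.png')
E
```

```text
time: 7.3
tool_pos: [0.4995, 0.0358, 0.099]
tool_rot: [-1.571, 0.0, -1.492]
contact_force: [-1.2, -0.4, -1.1]
opening: 0.0236
7.35 [0.5007 0.0358 0.0991] [-1.5696 -0.0002 -1.4921] [ 0.0742  0.1521 -1.1812] 0.023624923448339354
```

View pics/w8c.png

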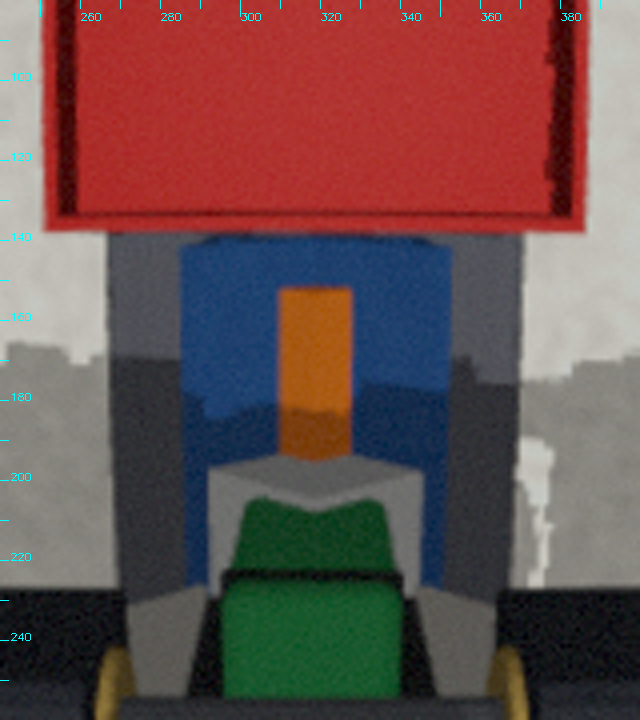

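The three chips (318,155–195) are in one row ahead of the wedge and everything is centred, so I'll push on over the end.

```bash

python3 -m creep '[{"dx":0,"dy":0,"dz":0.008,"rx":0,"ry":0,"rz":0,"gripper":0},{"dx":0,"dy":0,"dz":0.016,"rx":0,"ry":0,"rz":0,"gripper":0},{"dx":0,"dy":0,"dz":0.024,"rx":0,"ry":0,"rz":0,"gripper":0},{"dx":0,"dy":0,"dz":0.032,"rx":0,"ry":0,"rz":0,"gripper":0},{"dx":0,"dy":0,"dz":0.04,"rx":0,"ry":0,"rz":0,"gripper":0},{"dx":0,"dy":0,"dz":0.048,"rx":0,"ry":0,"rz":0,"gripper":0},{"dx":0,"dy":0,"dz":0.056,"rx":0,"ry":0,"rz":0,"gripper":0},{"dx":0,"dy":0,"dz":0.058,"rx":0,"ry":0,"rz":0,"gripper":0},{"dx":0,"dy":0,"dz":0.058,"rx":0,"ry":0,"rz":0,"gripper":0}]' 25
python3 - <<'E'
from h import *
p,d=shot('wrist','w9'); st()
E
```

```text
time: 8.48
tool_pos: [0.5569, 0.0403, 0.099]
tool_rot: [-1.571, -0.0, -1.492]
contact_force: [-0.3, 0.5, -1.1]
opening: 0.0236
8.525 [0.5567 0.0403 0.099 ] [-1.571  -0.0001 -1.4919] [ 0.6049 -0.0819 -0.7544] 0.023542596879690895
```

View pics/w9.png

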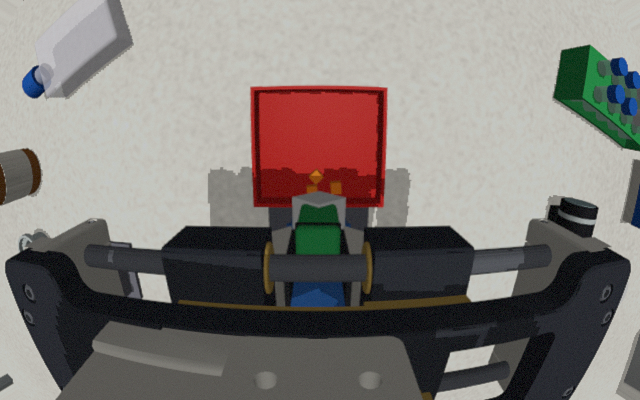

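All three chips lie in the tray, at (316,177), (312,188) and (335,188). I'll lift and take the scraper back to its holder.

```bash

python3 -m creep '[{"dx":0,"dy":-0.02,"dz":0,"rx":0,"ry":0,"rz":0,"gripper":0},{"dx":0,"dy":-0.065,"dz":0,"rx":0,"ry":0,"rz":0,"gripper":0},{"dx":-0.05,"dy":-0.075,"dz":-0.02,"rx":0,"ry":0,"rz":0,"gripper":0},{"dx":-0.105,"dy":-0.075,"dz":-0.045,"rx":0,"ry":0.008,"rz":0,"gripper":0},{"dx":-0.16,"dy":-0.075,"dz":-0.07,"rx":0,"ry":0.008,"rz":0,"gripper":0},{"dx":-0.21,"dy":-0.06,"dz":-0.09,"rx":0,"ry":0.008,"rz":0,"gripper":0},{"dx":-0.236,"dy":-0.045,"dz":-0.091,"rx":0,"ry":0.008,"rz":0,"gripper":0},{"dx":-0.236,"dy":-0.04,"dz":-0.091,"rx":0,"ry":0.008,"rz":0,"gripper":0},{"dx":-0.236,"dy":-0.04,"dz":-0.091,"rx":0,"ry":0.008,"rz":0,"gripper":0}]' 25
python3 - <<'E'
from h import *
p,d=shot('wrist','w10'); st(); plan([.4482,.2683,.0609],-1.5);crop(p,240,80,400,260,4,'pics/w10c.png')
p,d=shot('top','t10'); crop(p,270,150,330,250,6,'pics/t10c.png')
E
```

```text
time: 9.65
tool_pos: [0.4474, 0.2677, 0.1389]
tool_rot: [-1.572, -0.001, -1.5]
contact_force: [0.4, -0.7, -1.1]
opening: 0.0238
9.7 [0.4479 0.2675 0.1393] [-1.5707 -0.0004 -1.5009] [ 0.3008  0.6226 -1.2662] 0.02346215441240685
dx -0.0008 dy 0.0784 dz 0.0004 rx -0.0001 ry -0.0009 rz 0.0004 dist 0.078
```

View pics/w10c.png

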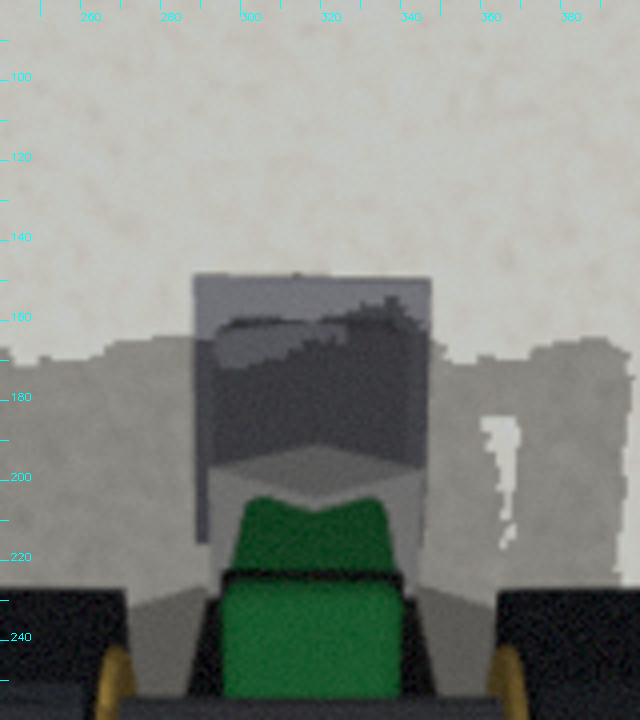

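View pics/t10c.png

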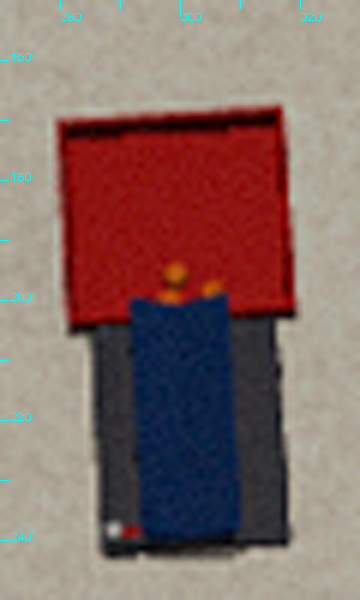

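The three chips are in the tray at (299,195), (298,200) and (305,198), and the groove is empty. The scraper is over the holder notch, about 0.8 mm to the right of it, so I'll correct that and lower.

```bash

python3 -m creep '[{"dx":-0.0008,"dy":0.02,"dz":0,"rx":0,"ry":0,"rz":0,"gripper":0},{"dx":-0.0008,"dy":0.045,"dz":0,"rx":0,"ry":0,"rz":0,"gripper":0},{"dx":-0.0008,"dy":0.063,"dz":0,"rx":0,"ry":0,"rz":0,"gripper":0},{"dx":-0.0008,"dy":0.071,"dz":0,"rx":0,"ry":0,"rz":0,"gripper":0},{"dx":-0.0008,"dy":0.075,"dz":0,"rx":0,"ry":0,"rz":0,"gripper":0},{"dx":-0.0008,"dy":0.0775,"dz":0,"rx":0,"ry":0,"rz":0,"gripper":0},{"dx":-0.0008,"dy":0.0775,"dz":0,"rx":0,"ry":0,"rz":0,"gripper":0}]' 25
python3 - <<'E'
from h import *
st()
E
```

```text
time: 10.62
tool_pos: [0.4477, 0.2692, 0.062]
tool_rot: [-1.57, 0.0, -1.5]
contact_force: [-0.3, 0.6, -0.7]
opening: 0.0239
10.625 [0.4477 0.2692 0.062 ] [-1.5701  0.0001 -1.5   ] [-0.2624  0.6162 -0.7461] 0.023920103511760677
```

```bash

python3 -m creep '[{"dx":0.0005,"dy":0.0005,"dz":0,"rx":0,"ry":0,"rz":0,"gripper":0},{"dx":0.0005,"dy":0.001,"dz":0,"rx":0,"ry":0,"rz":0,"gripper":0},{"dx":0.0005,"dy":0.001,"dz":0,"rx":0,"ry":0,"rz":0,"gripper":0}]' 25
python3 - <<'E'
from h import *
st()
E
```

```text
time: 11.0
tool_pos: [0.4478, 0.2687, 0.061]
tool_rot: [-1.57, -0.0, -1.5]
contact_force: [-0.4, -1.5, 2.8]
opening: 0.0237
11.0 [0.4478 0.2687 0.061 ] [-1.57   -0.0001 -1.4999] [-0.3556 -1.5157  2.7861] 0.023652887505081547
```

```bash

python3 -m creep '[{"dx":0,"dy":0,"dz":0,"rx":0,"ry":0,"rz":0,"gripper":0.3},{"dx":0,"dy":0,"dz":0,"rx":0,"ry":0,"rz":0,"gripper":0.6},{"dx":0,"dy":0,"dz":0,"rx":0,"ry":0,"rz":0,"gripper":0.8},{"dx":0,"dy":0,"dz":0,"rx":0,"ry":0,"rz":0,"gripper":0.8},{"dx":0,"dy":-0.02,"dz":0,"rx":0,"ry":0,"rz":0,"gripper":0.8},{"dx":0,"dy":-0.07,"dz":0,"rx":0,"ry":0,"rz":0,"gripper":0.8},{"dx":0,"dy":-0.12,"dz":0,"rx":0,"ry":0,"rz":0,"gripper":0.8}]' 25
python3 - <<'E'
from h import *
p,d=shot('wrist','w11'); st(); plan([.43,-.249,.18],-1.53)
E
```

```text
time: 11.88
tool_pos: [0.4472, 0.2686, 0.1817]
tool_rot: [-1.572, -0.0, -1.5]
contact_force: [1.0, -0.3, -0.2]
opening: 0.0732
11.925 [0.4504 0.27   0.1888] [-1.5605  0.0034 -1.4998] [2.026  1.0371 6.0346] 0.07304157687804266
dx 0.5163 dy 0.0064 dz -0.0572 rx -0.0103 ry 0.0302 rz -0.0035 dist 0.519
```

View pics/w11.png

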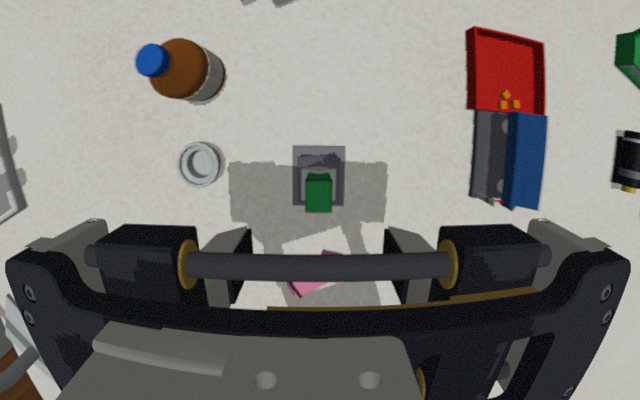

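The scraper stands upright in its holder (318,192) and the three chips are in the tray (508,100). Now the lens.

```bash

python3 -m creep '[{"dx":0.05,"dy":0,"dz":-0.005,"rx":0,"ry":0.03,"rz":0,"gripper":0.9},{"dx":0.11,"dy":0,"dz":-0.01,"rx":0,"ry":0.03,"rz":0,"gripper":0.9},{"dx":0.17,"dy":0,"dz":-0.02,"rx":0,"ry":0.03,"rz":0,"gripper":0.9},{"dx":0.23,"dy":0,"dz":-0.025,"rx":0,"ry":0.03,"rz":0,"gripper":0.9},{"dx":0.29,"dy":0,"dz":-0.03,"rx":0,"ry":0.03,"rz":0,"gripper":0.9},{"dx":0.35,"dy":0,"dz":-0.035,"rx":0,"ry":0.03,"rz":0,"gripper":0.9},{"dx":0.41,"dy":0,"dz":-0.04,"rx":0,"ry":0.03,"rz":0,"gripper":0.9},{"dx":0.47,"dy":0,"dz":-0.05,"rx":0,"ry":0.03,"rz":0,"gripper":0.9},{"dx":0.505,"dy":0,"dz":-0.055,"rx":0,"ry":0.03,"rz":0,"gripper":0.9},{"dx":0.517,"dy":0,"dz":-0.055,"rx":0,"ry":0.03,"rz":0,"gripper":0.9},{"dx":0.517,"dy":0,"dz":-0.055,"rx":0,"ry":0.03,"rz":0,"gripper":0.9},{"dx":0.517,"dy":0,"dz":-0.055,"rx":0,"ry":0.03,"rz":0,"gripper":0.9}]' 25
python3 - <<'E'
from h import *
p,d=shot('wrist','w12'); st(); crop(p,230,20,410,220,4,'pics/w12c.png')
E
```

```text
time: 13.42
tool_pos: [0.4294, -0.2495, 0.1805]
tool_rot: [-1.571, 0.001, -1.529]
contact_force: [-0.1, -0.9, 0.9]
opening: 0.0827
13.475 [ 0.4294 -0.2495  0.1806] [-1.5709  0.0004 -1.5284] [-0.5975  0.4167  0.2921] 0.08272409347858449
```

View pics/w12c.png

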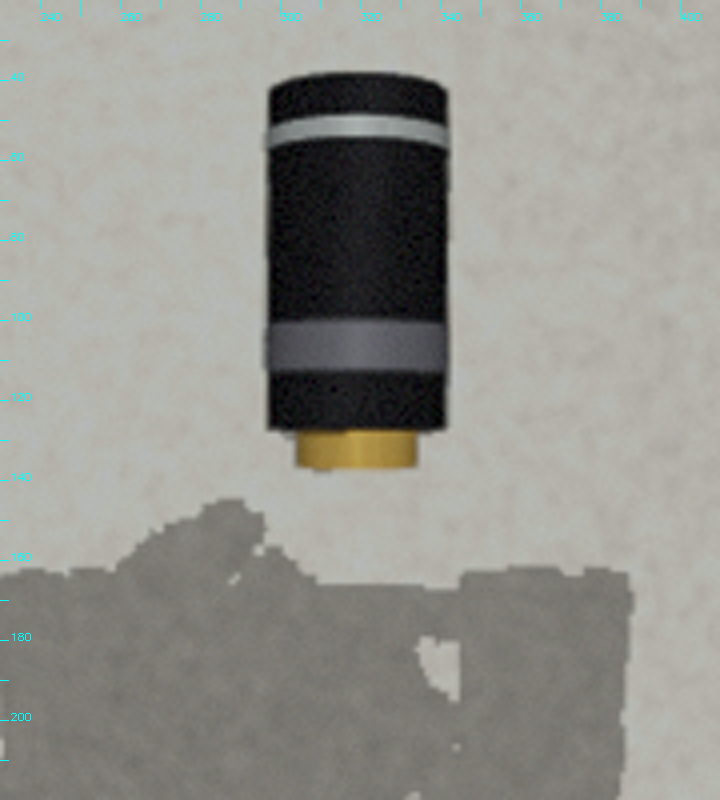

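```bash

python3 - <<'E'
from h import *
C=load('wrist','w12')
for u,v,z in [(319.5,38,.055),(319.5,127.5,.055),(319.5,49,.055),(319.3,106.5,.055),(297,50,.035),(341.8,50,.035),(297.2,120,.035),(341.7,120,.035)]: print(at_z('wrist',u,v,z,C))
d=np.load('pics/w12.npz')['d']
for v in (45,60,80,90,118): print(v,at_d('wrist',319,v,d[v,319],C))
plan([.535,-.246,.09],-1.53);plan([.535,-.246,.029],-1.53)
E
```

```text
[ 0.57971965 -0.24461071  0.055     ]
[ 0.4906553  -0.24843589  0.055     ]
[ 0.56833523 -0.24509339  0.055     ]
[ 0.51111691 -0.24735432  0.055     ]
[ 0.57108    -0.22197353  0.035     ]
[ 0.5731497  -0.26796921  0.035     ]
[ 0.49704008 -0.2252991   0.035     ]
[ 0.49905693 -0.27111304  0.035     ]
45 [ 0.57269158 -0.24443167  0.05392857]
60 [ 0.55707565 -0.24509079  0.05519957]
80 [ 0.53702745 -0.24594618  0.05574051]
90 [ 0.52721556 -0.24636921  0.05544969]
118 [ 0.49988446 -0.24754065  0.0571424 ]
dx 0.0010 dy 0.0906 dz 0.1056 rx 0.0001 ry 0.0016 rz -0.0004 dist 0.139
dx 0.0010 dy 0.1516 dz 0.1057 rx 0.0001 ry 0.0016 rz -0.0004 dist 0.185
```

The lens axis is centred at u≈319.5, its edges at 297 and 342 are parallel to the tool, and it spans rows 38 to 127. I'll reach for its middle.

```bash

python3 -m creep '[{"dx":0.001,"dy":0.0,"dz":0.05,"rx":0,"ry":0.0,"rz":0,"gripper":1},{"dx":0.001,"dy":0.02,"dz":0.1,"rx":0,"ry":0.0,"rz":0,"gripper":1},{"dx":0.001,"dy":0.06,"dz":0.1055,"rx":0,"ry":0.0,"rz":0,"gripper":1},{"dx":0.001,"dy":0.09,"dz":0.1055,"rx":0,"ry":0.0,"rz":0,"gripper":1},{"dx":0.001,"dy":0.12,"dz":0.1055,"rx":0,"ry":0.0,"rz":0,"gripper":1},{"dx":0.001,"dy":0.14,"dz":0.1055,"rx":0,"ry":0.0,"rz":0,"gripper":1},{"dx":0.001,"dy":0.146,"dz":0.1055,"rx":0,"ry":0.0,"rz":0,"gripper":0.8},{"dx":0.001,"dy":0.146,"dz":0.1055,"rx":0,"ry":0.0,"rz":0,"gripper":0.7}]' 25
python3 - <<'E'
from h import *
p,d=shot('wrist','w13'); st(); 
E
```

```text
time: 14.48
tool_pos: [0.535, -0.247, 0.0349]
tool_rot: [-1.571, -0.0, -1.529]
contact_force: [0.6, -0.7, 0.0]
opening: 0.0764
14.525 [ 0.5353 -0.2474  0.0355] [-1.5697 -0.0008 -1.5293] [-0.3901 -0.0181 -0.0828] 0.07227391149808181
```

View pics/w13.png

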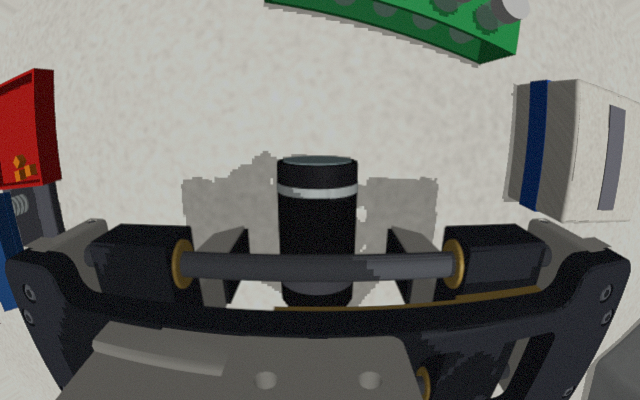

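The barrel is between the fingers, so I'll close and lift.

```bash

python3 -m creep '[{"dx":0,"dy":0,"dz":0,"rx":0,"ry":0,"rz":0,"gripper":0.5},{"dx":0,"dy":0,"dz":0,"rx":0,"ry":0,"rz":0,"gripper":0.4},{"dx":0,"dy":0,"dz":0,"rx":0,"ry":0,"rz":0,"gripper":0.3},{"dx":0,"dy":0,"dz":0,"rx":0,"ry":0,"rz":0,"gripper":0.3},{"dx":0,"dy":0,"dz":0,"rx":0,"ry":0,"rz":0,"gripper":0.3}]' 35
python3 - <<'E'
from h import *
st(); plan([.49,.033,.155],-1.492)
E
```

```text
time: 15.15
tool_pos: [0.5347, -0.2477, 0.0346]
tool_rot: [-1.571, -0.0, -1.53]
contact_force: [-0.3, -0.8, -0.1]
opening: 0.0282
15.15 [ 0.5347 -0.2477  0.0346] [-1.5708 -0.0001 -1.5301] [-0.2724 -0.8007 -0.0708] 0.02820629971720181
dx -0.2822 dy -0.1204 dz -0.0332 rx -0.0000 ry -0.0381 rz 0.0001 dist 0.309
```

The opening reads 28 mm instead of 48 mm, so I'll look before moving.

```bash

python3 - <<'E'
from h import *
p,d=shot('wrist','w14'); st(); p,d=shot('scene','s14'); crop(p,180,120,340,240,5,'pics/s14c.png')
E
```

```text
15.2 [ 0.5347 -0.2476  0.0346] [-1.5709 -0.     -1.53  ] [-0.1814 -0.0704 -0.1541] 0.02766498759812285
```

View pics/w14.png

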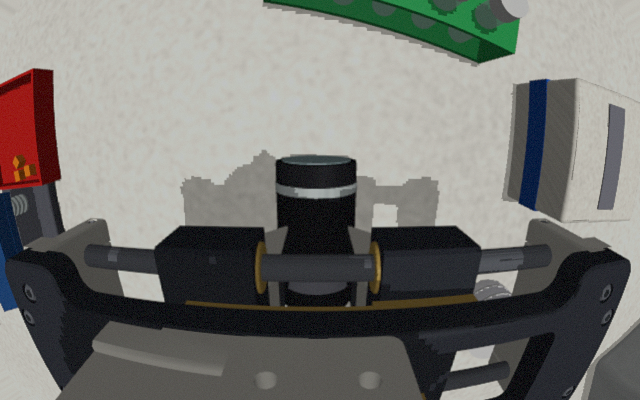

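View pics/s14c.png

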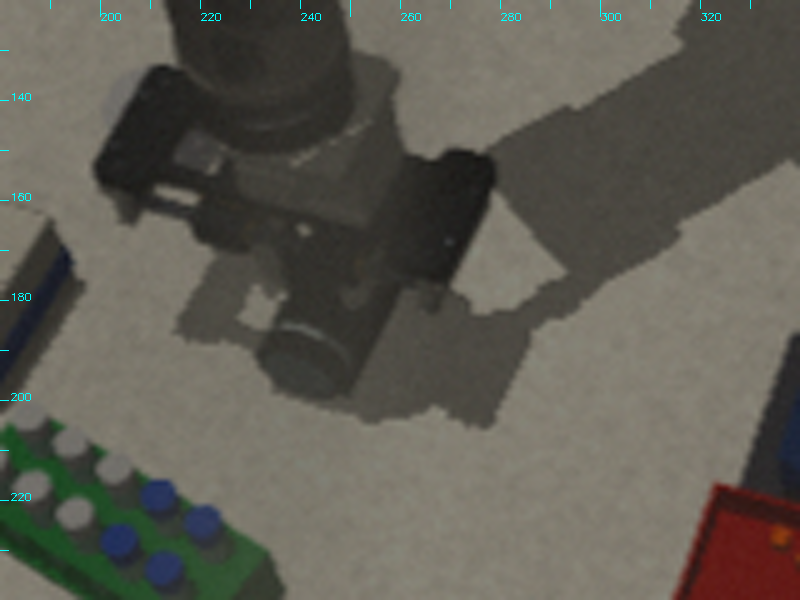

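```bash

python3 - <<'E'
from h import *
for n in ('w13','w14'):
    p=cv2.imread(f'pics/{n}.png'); crop(p,200,140,440,320,3,f'pics/{n}c.png')
C=load('wrist','w14'); d=np.load('pics/w14.npz')['d']
for u,v in [(317,200),(317,235),(317,300),(280,240),(272,240),(352,240),(278,300),(295,240),(340,240),(283,232),(351,232),(280,228),(354,228)]: print(u,v,d[v,u],at_d('wrist',u,v,d[v,u],C) if d[v,u]>0 else '')
E
```

```text
317 200 0.16112188 [ 0.56249984 -0.24583286  0.05549402]
317 235 0.16684596 [ 0.54270832 -0.24664493  0.05475724]
317 300 0.17663859 [ 0.50126669 -0.24834133  0.05548128]
280 240 0.14750102 [ 0.54664798 -0.22866264  0.0735176 ]
272 240 0.14741553 [ 0.54647439 -0.22477583  0.07360682]
352 240 0.14798407 [ 0.54791307 -0.26335161  0.07308487]
278 300 0.12294893 [ 0.53160516 -0.23095681  0.10285142]
295 240 0.16983458 [ 0.53837411 -0.23465215  0.05266315]
340 240 0.17148837 [ 0.53877344 -0.25965008  0.05113557]
283 232 0.1586097 [ 0.54644434 -0.22892676  0.06209161]
351 232 0.15897043 [ 0.54777293 -0.26404557  0.06177365]
280 228 0.16395825 [ 0.54650152 -0.22672868  0.05652311]
354 228 0.16454971 [ 0.54793741 -0.26625805  0.05598913]
```

View pics/w14c.png

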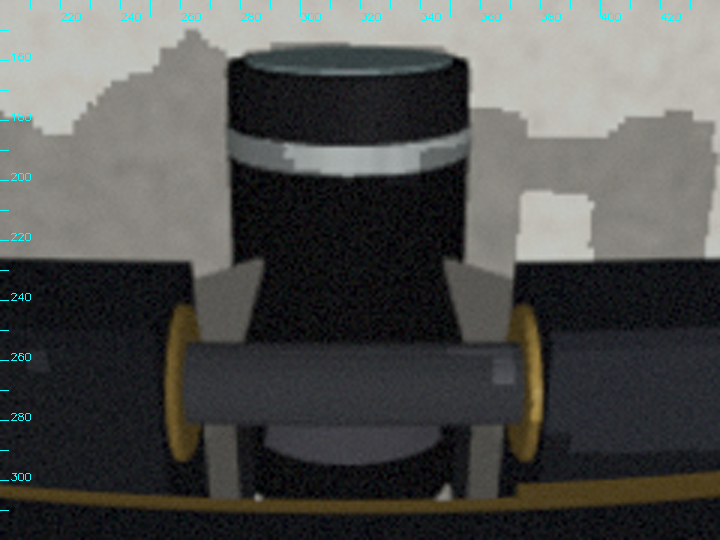

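View pics/w13c.png

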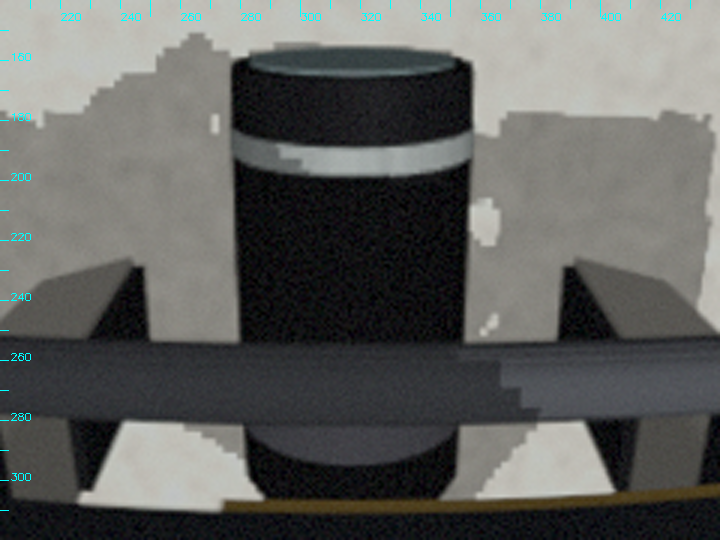

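```bash

python3 - <<'E'
from h import *
C=load('wrist','w13'); d=np.load('pics/w13.npz')['d']; T=np.array([.535,-.2472,.0352])
for u,v in [(243,227),(241,228),(239,230),(240,229),(244,236),(389,228),(391,230),(247,240),(235,250),(215,240)]:
    P=at_d('wrist',u,v,d[v,u],C); print(u,v,d[v,u],P,P-T)
print([proj('wrist',[.5347-.0,-.2476+s*.0361,z],C) for s in (1,-1) for z in (.018,.035,.055)])
print([proj('wrist',[.5447,-.2476+s*.0361,z],C) for s in (1,-1) for z in (.018,.035,.055)])
E
```

```text
243 227 0.16534925 [ 0.54573996 -0.20542888  0.05543167] [0.01073996 0.04177112 0.02023167]
241 228 0.16465443 [ 0.54539201 -0.20447188  0.0562294 ] [0.01039201 0.04272812 0.0210294 ]
239 230 0.15906999 [ 0.54630199 -0.2047243   0.06176683] [0.01130199 0.0424757  0.02656683]
240 229 0.16221835 [ 0.54570929 -0.20450383  0.05866486] [0.01070929 0.04269617 0.02346486]
244 236 0.15789998 [ 0.54383287 -0.20779635  0.06365705] [0.00883287 0.03940365 0.02845705]
389 228 0.22371873 [ 0.52894928 -0.29971525  0.00059662] [-0.00605072 -0.05251525 -0.03460338]
391 230 0.16468495 [ 0.54781634 -0.28606813  0.0565264 ] [ 0.01281634 -0.03886813  0.0213264 ]
247 240 0.16513176 [ 0.53902942 -0.20790358  0.05743781] [0.00402942 0.03929642 0.02223781]
235 250 0.139797 [ 0.54409766 -0.20763849  0.08229719] [0.00909766 0.03956151 0.04709719]
215 240 0.14635503 [ 0.54535845 -0.19549015  0.07504648] [0.01035845 0.05170985 0.03984648]
[(np.float64(264.92590359125694), np.float64(223.9531876173295)), (np.float64(260.5603830144595), np.float64(233.0624782517885)), (np.float64(254.46438434844154), np.float64(245.88348167765037)), (np.float64(372.5895898704316), np.float64(228.20414396351418)), (np.float64(377.16645856162336), np.float64(237.59282553014387)), (np.float64(383.538344501221), np.float64(250.7704083208709))]
[(np.float64(264.8181432316123), np.float64(209.64142636084912)), (np.float64(260.3230086313246), np.float64(217.69592604026138)), (np.float64(253.99952025307246), np.float64(229.1103078382251)), (np.float64(374.01494587816086), np.float64(214.03717407558793)), (np.float64(378.8366231345311), np.float64(222.40371489460193)), (np.float64(385.59735885663815), np.float64(234.2259456602907))]
```

The crop and depth show the fingertips at z≈0.055, about 20 mm above the reported TCP rather than 17 mm below it. So they closed above the barrel without touching it, and the scraper was held by the top of its handle. I'll open, go deeper in steps and check.

```bash

python3 -m creep '[{"dx":0,"dy":0,"dz":0,"rx":0,"ry":0,"rz":0,"gripper":0.5},{"dx":0,"dy":0,"dz":0,"rx":0,"ry":0,"rz":0,"gripper":0.7},{"dx":0,"dy":0,"dz":0,"rx":0,"ry":0,"rz":0,"gripper":0.85},{"dx":0,"dy":0,"dz":0,"rx":0,"ry":0,"rz":0,"gripper":0.85},{"dx":0,"dy":0.01,"dz":0,"rx":0,"ry":0,"rz":0,"gripper":0.85},{"dx":0,"dy":0.018,"dz":0,"rx":0,"ry":0,"rz":0,"gripper":0.85},{"dx":0,"dy":0.022,"dz":0,"rx":0,"ry":0,"rz":0,"gripper":0.85},{"dx":0,"dy":0.022,"dz":0,"rx":0,"ry":0,"rz":0,"gripper":0.85}]' 35
python3 - <<'E'
from h import *
p,d=shot('wrist','w15'); st(); crop(p,200,140,440,320,3,'pics/w15c.png')
p,d=shot('scene','s15'); crop(p,180,100,340,240,5,'pics/s15c.png')
E
```

```text
time: 16.25
tool_pos: [0.5344, -0.2474, 0.012]
tool_rot: [-1.572, 0.001, -1.53]
contact_force: [-0.5, 1.1, -0.0]
opening: 0.0779
16.3 [ 0.5346 -0.2476  0.0124] [-1.5711  0.0001 -1.53  ] [-0.0624  0.4197  0.8236] 0.07771031417537688
```

View pics/w15c.png

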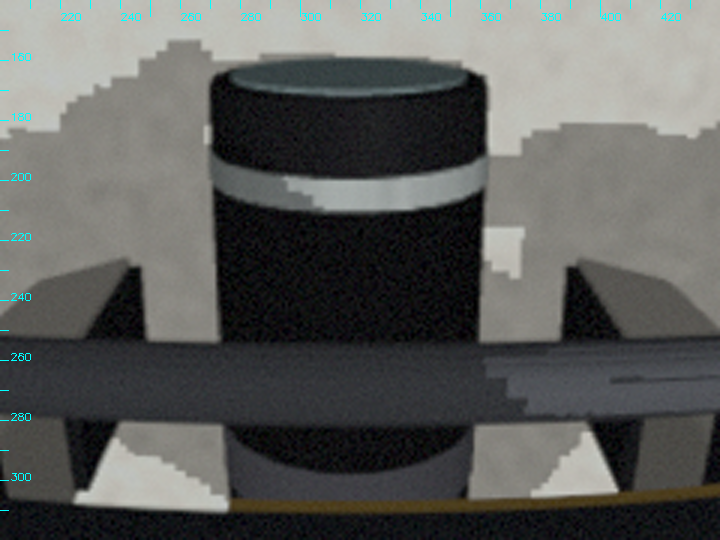

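View pics/s15c.png

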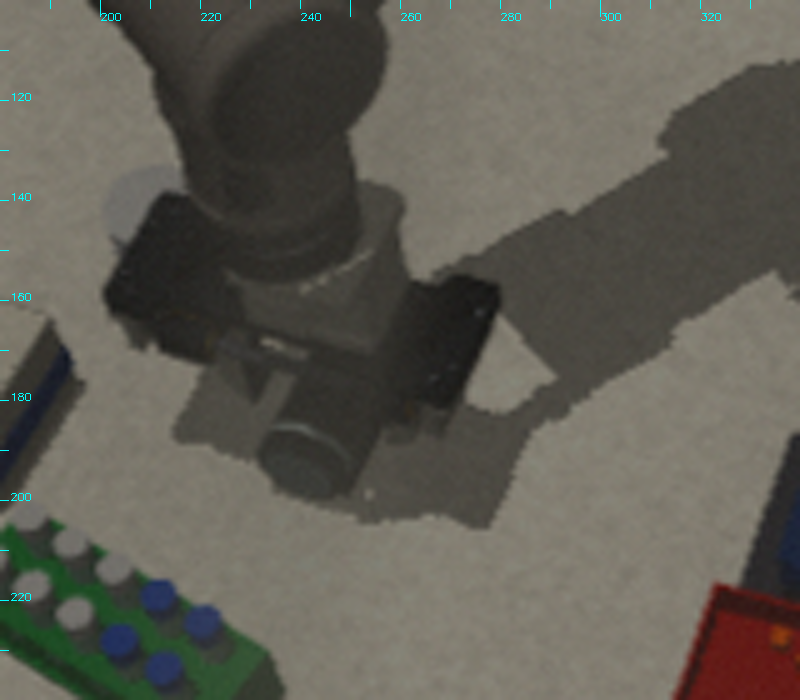

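Reported TCP z = 0.012 with no contact confirms the offset, because the stated tips would be below the table. I'll check how much room the rod has over the barrel.

```bash

python3 - <<'E'
from h import *
C=load('wrist','w15'); d=np.load('pics/w15.npz')['d']
for u,v in [(317,256),(317,265),(317,275),(317,278),(317,306),(241,228),(243,227),(391,230),(150,245),(150,225),(260,306)]:
    P=at_d('wrist',u,v,d[v,u],C); print(u,v,d[v,u],P)
E
```

```text
317 256 0.08517413 [ 0.56684616 -0.24551354  0.11020344]
317 265 0.08206751 [ 0.56579911 -0.24556062  0.11369037]
317 275 0.08180019 [ 0.56322912 -0.2456673   0.11464185]
317 278 0.083227284 [ 0.56168793 -0.24572937  0.11357126]
317 306 0.1533023 [ 0.51139929 -0.24772659  0.05433212]
241 228 0.16486137 [ 0.54480067 -0.2048635   0.03315403]
243 227 0.16834532 [ 0.54415705 -0.20517722  0.02972429]
391 230 0.1644388 [ 0.5473065  -0.28644799  0.03382547]
150 245 0.07629369 [ 0.57024562 -0.19925436  0.11798761]
150 225 0.09107433 [ 0.57014671 -0.19062896  0.10263801]
260 306 0.21335997 [ 0.47250281 -0.20779405  0.00200392]
```

```bash

python3 -m creep '[{"dx":0,"dy":0.007,"dz":0.0,"rx":0,"ry":0,"rz":0,"gripper":0.85},{"dx":0,"dy":0.0125,"dz":0.0,"rx":0,"ry":0,"rz":0,"gripper":0.75},{"dx":0,"dy":0.0125,"dz":0.0,"rx":0,"ry":0,"rz":0,"gripper":0.6},{"dx":0,"dy":0.0125,"dz":0.0,"rx":0,"ry":0,"rz":0,"gripper":0.4},{"dx":0,"dy":0.0125,"dz":0.0,"rx":0,"ry":0,"rz":0,"gripper":0.3},{"dx":0,"dy":0.0125,"dz":0.0,"rx":0,"ry":0,"rz":0,"gripper":0.3},{"dx":0,"dy":0.0125,"dz":0.0,"rx":0,"ry":0,"rz":0,"gripper":0.3}]' 35
python3 - <<'E'
from h import *
p,d=shot('wrist','w16'); st(); crop(p,200,140,440,320,3,'pics/w16c.png')
E
```

```text
time: 17.23
tool_pos: [0.5347, -0.2469, 0.0003]
tool_rot: [-1.571, 0.001, -1.53]
contact_force: [0.7, 6.3, 3.1]
opening: 0.047
17.275 [ 0.5348 -0.247   0.0003] [-1.5708  0.0007 -1.5299] [-0.1096  5.5308  2.9091] 0.047183409537443405
```

View pics/w16c.png

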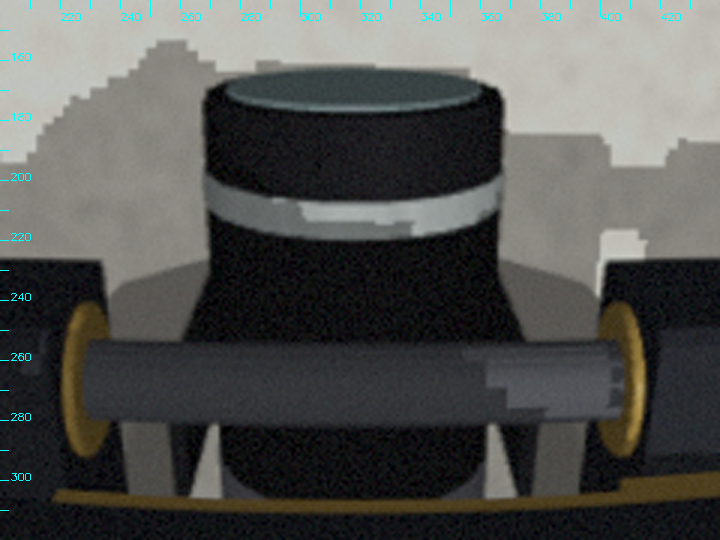

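The grip is on at 47 mm. I'll lift it and carry it over the V-block.

```bash

python3 -m creep '[{"dx":0,"dy":-0.01,"dz":0.0,"rx":0,"ry":0,"rz":0,"gripper":0.3},{"dx":0,"dy":-0.03,"dz":0.0,"rx":0,"ry":0,"rz":0,"gripper":0.3},{"dx":0,"dy":-0.065,"dz":0.0,"rx":0,"ry":0,"rz":0,"gripper":0.3},{"dx":0,"dy":-0.1,"dz":0.0,"rx":0,"ry":0,"rz":0,"gripper":0.3},{"dx":-0.03,"dy":-0.11,"dz":0.0,"rx":0,"ry":0,"rz":0,"gripper":0.3},{"dx":-0.07,"dy":-0.11,"dz":-0.005,"rx":0,"ry":-0.01,"rz":0,"gripper":0.3},{"dx":-0.12,"dy":-0.11,"dz":-0.01,"rx":0,"ry":-0.02,"rz":0,"gripper":0.3},{"dx":-0.17,"dy":-0.11,"dz":-0.015,"rx":0,"ry":-0.038,"rz":0,"gripper":0.3},{"dx":-0.22,"dy":-0.11,"dz":-0.0245,"rx":0,"ry":-0.038,"rz":0,"gripper":0.3},{"dx":-0.26,"dy":-0.11,"dz":-0.0245,"rx":0,"ry":-0.038,"rz":0,"gripper":0.3},{"dx":-0.28,"dy":-0.11,"dz":-0.0245,"rx":0,"ry":-0.038,"rz":0,"gripper":0.3},{"dx":-0.283,"dy":-0.11,"dz":-0.0245,"rx":0,"ry":-0.038,"rz":0,"gripper":0.3},{"dx":-0.283,"dy":-0.11,"dz":-0.0245,"rx":0,"ry":-0.038,"rz":0,"gripper":0.3}]' 35
python3 - <<'E'
from h import *
p,d=shot('wrist','w17'); st(); plan([.4983,.0352,.06],-1.492)
p,d=shot('scene','s17'); crop(p,280,120,440,260,5,'pics/s17c.png')
p,d=shot('top','t17'); crop(p,250,150,350,250,6,'pics/t17c.png')
E
```

```text
time: 18.9
tool_pos: [0.499, 0.0334, 0.1103]
tool_rot: [-1.57, -0.001, -1.492]
contact_force: [0.5, 0.9, -2.0]
opening: 0.047
18.95 [0.499  0.0331 0.1102] [-1.5704 -0.0007 -1.4927] [-0.7619  0.3875 -2.2161] 0.047291798919222715
dx -0.0021 dy 0.0502 dz -0.0005 rx -0.0004 ry -0.0007 rz 0.0007 dist 0.050
```

View pics/w17.png

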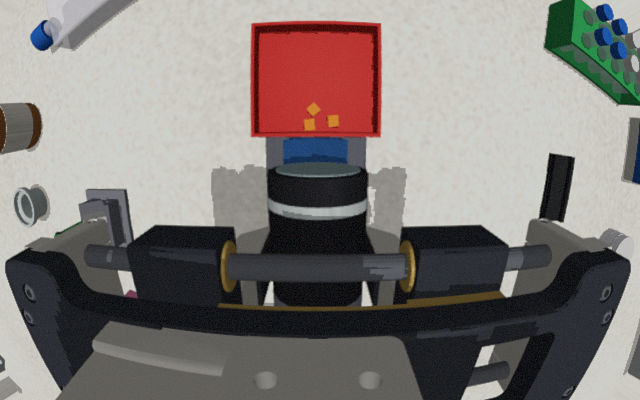

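View pics/s17c.png

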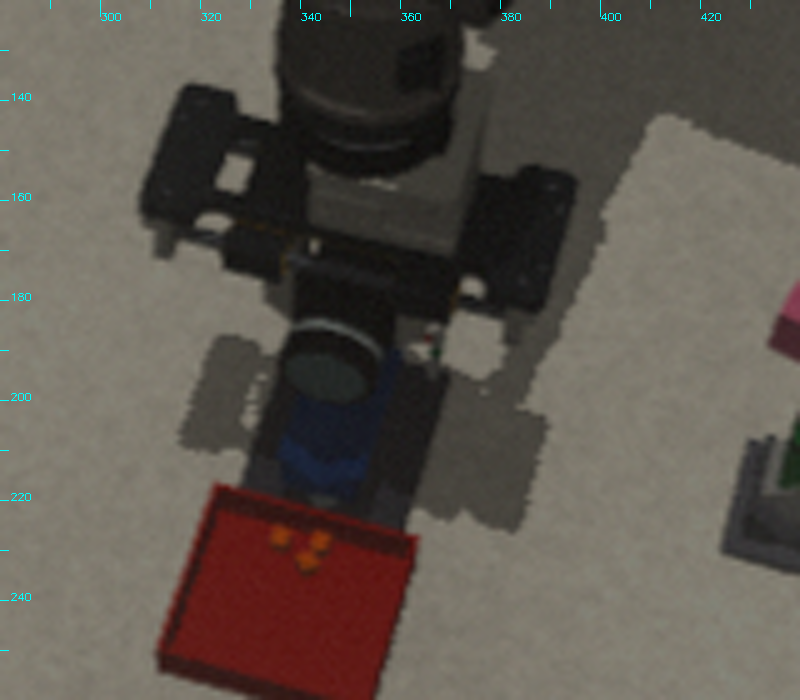

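The lens is held level above the V-block. The block centre at u≈316 is about 2 mm left of the lens at 318, which matches the computed −2.1 mm. The chips are in the tray. I'll lower partway with that correction.

```bash

python3 -m creep '[{"dx":-0.0022,"dy":0.01,"dz":0.0,"rx":0,"ry":0,"rz":0,"gripper":0.3},{"dx":-0.0022,"dy":0.03,"dz":0.0,"rx":0,"ry":0,"rz":0,"gripper":0.3},{"dx":-0.0022,"dy":0.045,"dz":0.0,"rx":0,"ry":0,"rz":0,"gripper":0.3},{"dx":-0.0022,"dy":0.05,"dz":0.0,"rx":0,"ry":0,"rz":0,"gripper":0.3},{"dx":-0.0022,"dy":0.052,"dz":0.0,"rx":0,"ry":0,"rz":0,"gripper":0.3},{"dx":-0.0022,"dy":0.052,"dz":0.0,"rx":0,"ry":0,"rz":0,"gripper":0.3}]' 35
python3 - <<'E'
from h import *
p,d=shot('wrist','w18'); st(); crop(p,200,100,440,300,3,'pics/w18c.png')
p,d=shot('scene','s18'); crop(p,300,140,400,240,7,'pics/s18c.png')
E
```

```text
time: 19.8
tool_pos: [0.4988, 0.0363, 0.0584]
tool_rot: [-1.57, -0.0, -1.492]
contact_force: [-0.0, -0.6, -1.8]
opening: 0.047
19.85 [0.4989 0.0363 0.0585] [-1.5699 -0.0002 -1.492 ] [ 0.4363 -0.6502 -3.1903] 0.04705278642647525
```

View pics/w18c.png

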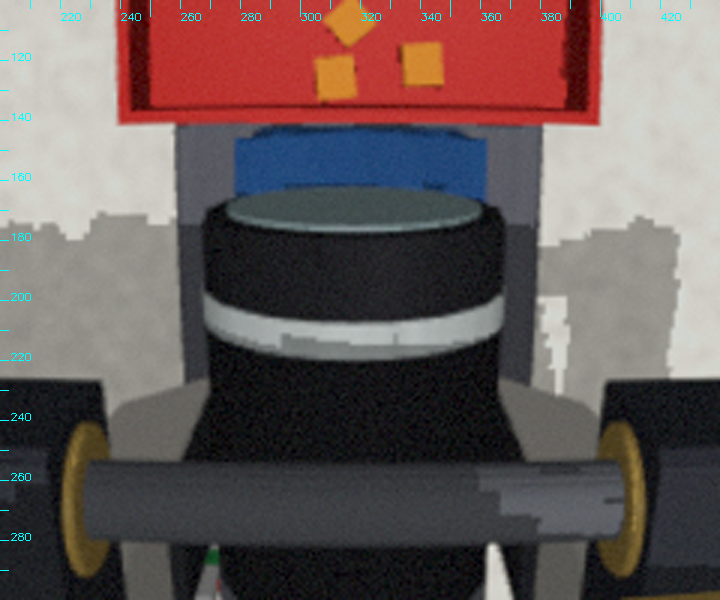

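View pics/s18c.png

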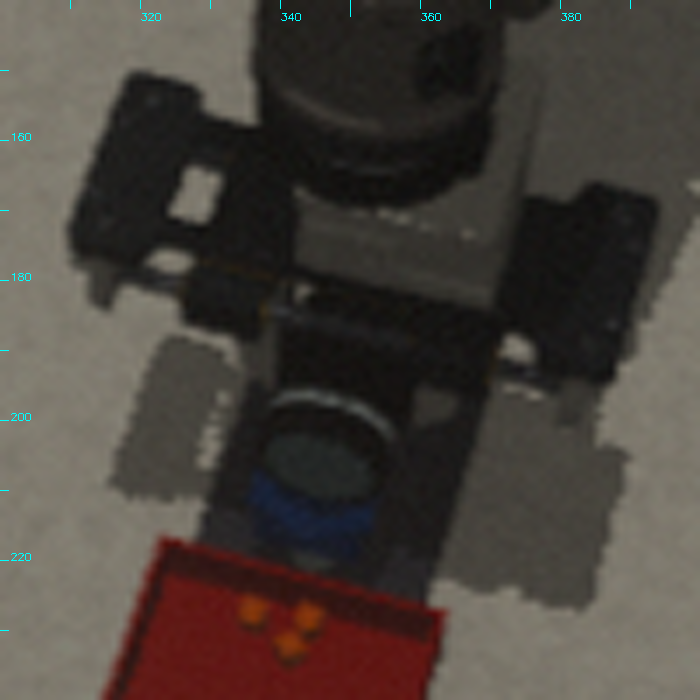

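```bash

python3 - <<'E'
from h import *
C=load('wrist','w18'); d=np.load('pics/w18.npz')['d']
T=np.array([.4988,.0363]); zz=np.array([np.cos(.0787),np.sin(.0787)]); V=np.array([.4987,.0352])
for u,v,z in [(318,177,.113),(318,164,.07),(278.5,150,.07),(362.3,150,.07),(278.7,146,.07),(362,146,.07),(267.7,205,.0892),(368,205,.0892)]:
    P=at_z('wrist',u,v,z,C); q=P[:2]-V; print(u,v,P,'x %.4f y %.4f'%(q@zz,-q[0]*zz[1]+q[1]*zz[0]), at_d('wrist',int(u),v,d[v,int(u)],C))
E
```

```text
318 177 [0.54503196 0.04019279 0.113     ] x 0.0466 y 0.0013 [0.54448168 0.04014088 0.11006501]
318 164 [0.54406449 0.04000075 0.07      ] x 0.0456 y 0.0012 [0.54529589 0.04012211 0.078523  ]
278.5 150 [0.55006561 0.06170889 0.07      ] x 0.0533 y 0.0224 [0.54979304 0.062259   0.06764681]
362.3 150 [0.55368034 0.0169135  0.07      ] x 0.0534 y -0.0226 [0.55355717 0.01688468 0.06875112]
278.7 146 [0.55222841 0.06173317 0.07      ] x 0.0554 y 0.0222 [0.55206367 0.06228694 0.0685277 ]
362 146 [0.55581776 0.01729349 0.07      ] x 0.0555 y -0.0223 [0.55165653 0.00866159 0.01317341]
267.7 205 [0.52469881 0.06339239 0.0892    ] x 0.0281 y 0.0261 [0.50213134 0.07489735 0.01320356]
368 205 [0.52862175 0.01404925 0.0892    ] x 0.0282 y -0.0234 [ 0.50839628 -0.00052459  0.01414197]
```

The lens centre sits +1 mm along the groove and +1.3 mm across it. I'll correct the sideways offset and lower until it just touches.

```bash

python3 -m creep '[{"dx":0.0013,"dy":0.0,"dz":-0.0008,"rx":0,"ry":0,"rz":0,"gripper":0.3},{"dx":0.0013,"dy":0.002,"dz":-0.0008,"rx":0,"ry":0,"rz":0,"gripper":0.3},{"dx":0.0013,"dy":0.004,"dz":-0.0008,"rx":0,"ry":0,"rz":0,"gripper":0.3},{"dx":0.0013,"dy":0.005,"dz":-0.0008,"rx":0,"ry":0,"rz":0,"gripper":0.3},{"dx":0.0013,"dy":0.005,"dz":-0.0008,"rx":0,"ry":0,"rz":0,"gripper":0.3}]' 35
python3 - <<'E'
from h import *
for i in range(1): p,d=shot('wrist','w19'); st()
print(status.observe()['torque'])
crop(p,200,100,440,300,3,'pics/w19c.png')
E
```

```text
time: 20.52
tool_pos: [0.4977, 0.035, 0.0531]
tool_rot: [-1.571, -0.0, -1.492]
contact_force: [-0.2, 0.4, 0.7]
opening: 0.0474
20.575 [0.4977 0.035  0.0532] [-1.5709 -0.0001 -1.492 ] [-1.2148  0.3442  0.1032] 0.04758660067591935
[ 0.0203  0.1508 -0.0338]
```

View pics/w19c.png

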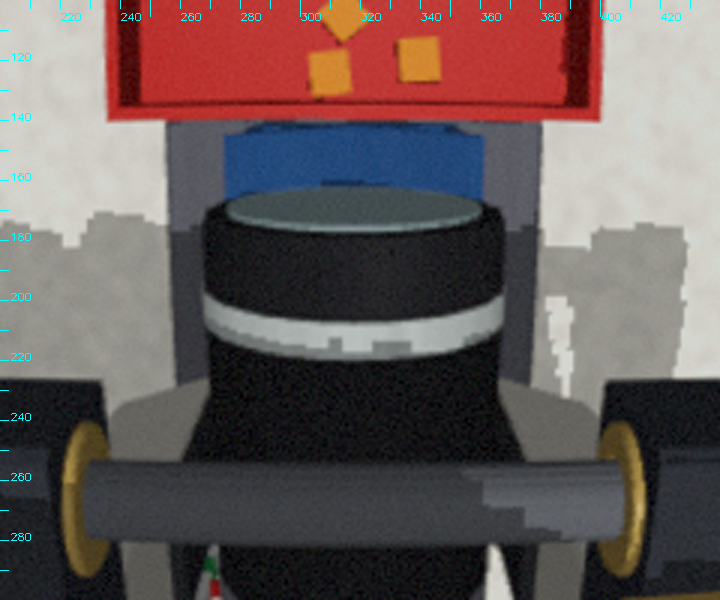

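The lens (317.8) is centred on the block (318.0) and the force shows the weight has gone onto it. I'll open briefly so it self-seats, then regrip.

```bash

python3 -m creep '[{"dx":0,"dy":0,"dz":0,"rx":0,"ry":0,"rz":0,"gripper":0.56},{"dx":0,"dy":0,"dz":0,"rx":0,"ry":0,"rz":0,"gripper":0.6},{"dx":0,"dy":0,"dz":0,"rx":0,"ry":0,"rz":0,"gripper":0.62},{"dx":0,"dy":0,"dz":0,"rx":0,"ry":0,"rz":0,"gripper":0.62}]' 35
python3 - <<'E'
from h import *
p,d=shot('wrist','w20'); st()
crop(p,200,100,440,300,3,'pics/w20c.png')
p,d=shot('scene','s20'); crop(p,300,140,400,240,7,'pics/s20c.png')
E
```

```text
time: 21.08
tool_pos: [0.4979, 0.035, 0.0531]
tool_rot: [-1.571, -0.0, -1.492]
contact_force: [0.2, -0.2, -1.2]
opening: 0.057
21.125 [0.4978 0.035  0.0531] [-1.5707 -0.0001 -1.492 ] [ 0.2306  0.0316 -1.0484] 0.05668927794692638
```

View pics/w20c.png

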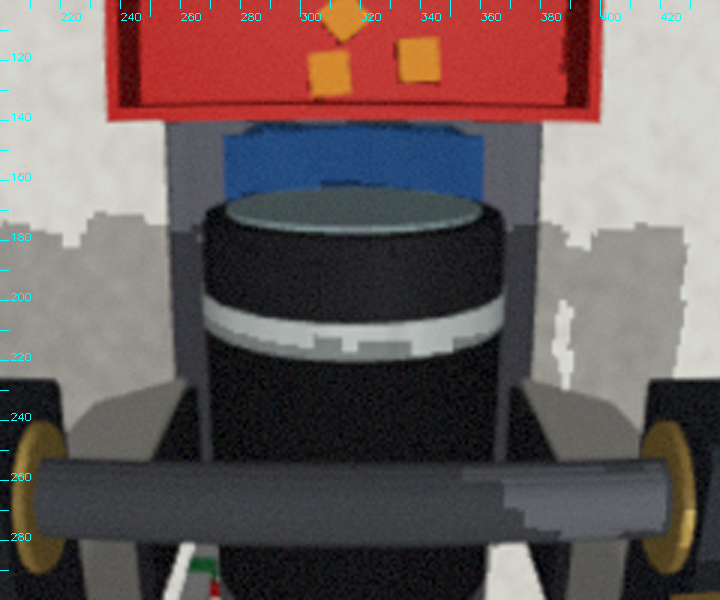

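View pics/s20c.png

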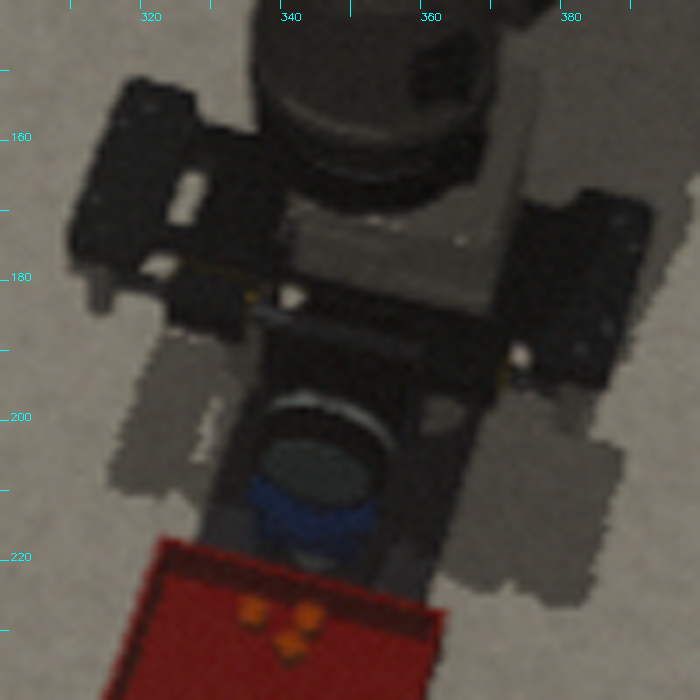

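The barrel stayed put when released, seated at the same place. I'll regrip and push part of the way.

```bash

python3 -m creep '[{"dx":0,"dy":0,"dz":0,"rx":0,"ry":0,"rz":0,"gripper":0.5},{"dx":0,"dy":0,"dz":0,"rx":0,"ry":0,"rz":0,"gripper":0.35},{"dx":0,"dy":0,"dz":0,"rx":0,"ry":0,"rz":0,"gripper":0.3},{"dx":0,"dy":0,"dz":0,"rx":0,"ry":0,"rz":0,"gripper":0.3},{"dx":0,"dy":0.001,"dz":0,"rx":0,"ry":0,"rz":0,"gripper":0.3},{"dx":0,"dy":0.002,"dz":0,"rx":0,"ry":0,"rz":0,"gripper":0.3},{"dx":0,"dy":0.003,"dz":0,"rx":0,"ry":0,"rz":0,"gripper":0.3},{"dx":0,"dy":0.004,"dz":0,"rx":0,"ry":0,"rz":0,"gripper":0.3},{"dx":0,"dy":0.004,"dz":0,"rx":0,"ry":0,"rz":0,"gripper":0.3},{"dx":0,"dy":0.004,"dz":0,"rx":0,"ry":0,"rz":0,"gripper":0.3}]' 40
python3 - <<'E'
from h import *
F=[]
for i in range(4): p,d=shot('wrist','w21'); F.append(status.observe()['contact_force'])
st(); print(np.mean(F,0),np.std(F,0))
crop(p,200,120,440,310,3,'pics/w21c.png')
E
```

```text
time: 22.42
tool_pos: [0.4978, 0.035, 0.0493]
tool_rot: [-1.571, -0.0, -1.492]
contact_force: [-2.2, 1.0, 5.8]
opening: 0.0471
22.625 [0.4978 0.035  0.0494] [-1.5706 -0.0001 -1.492 ] [-1.7652  0.9178  6.0779] 0.047314822909290385
[-1.8491  0.7223  6.0856] [0.3314 0.5117 0.0879]
```

View pics/w21c.png

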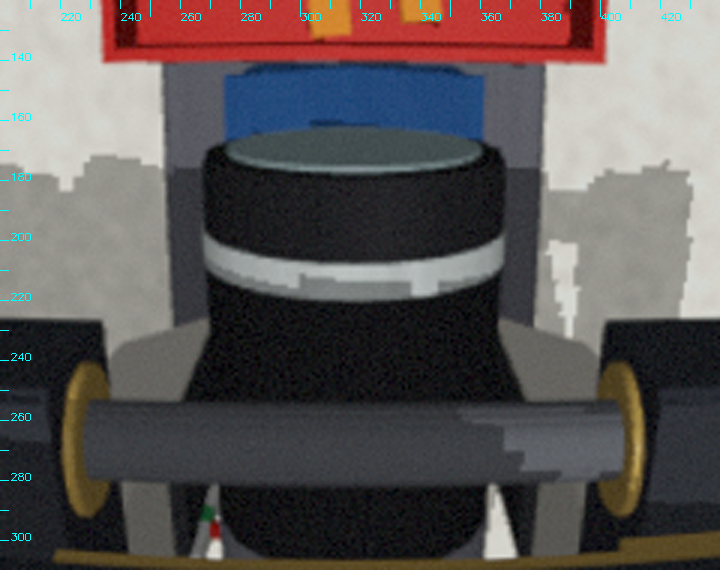

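```bash

python3 - <<'E'
from h import *
def meas(n):
    p=cv2.imread(f'pics/{n}.png').astype(int); d=np.load(f'pics/{n}.npz')['d']; C=load('wrist',n)
    b,g,r=p[...,0],p[...,1],p[...,2]
    box=np.zeros(p.shape[:2],bool); box[180:330,240:300]=True
    for nm,m in [('red',(r>2*g+20)&(r>2*b+20)),('green',(g>1.5*r)&(g>1.3*b)&(g>40))]:
        ys,xs=np.where(m&box&(d>0))
        Q=np.array([at_d('wrist',x,y,d[y,x],C) for x,y in zip(xs,ys)])
        if len(Q): print(n,nm,len(Q),np.median(Q,0),'z rng',Q[:,2].min(),Q[:,2].max(), 'px',xs.min(),xs.max(),ys.min(),ys.max())
for n in ['w6','w7','w19','w20','w21']: meas(n)
E
python3 - <<'E'
import sys; sys.path.insert(0,'.')
from h import *
p=cv2.imread('pics/w21.png'); crop(p,250,270,300,310,14,'pics/w21d.png')
E
```

```text
w6 red 17 [0.44777412 0.0613736  0.04889423] z rng 0.04725404685660062 0.049506429518440254 px 284 291 200 203
w6 green 138 [0.46623002 0.04400599 0.18694128] z rng 0.039935523809981 0.18865556457704427 px 279 299 197 254
w7 red 34 [0.44814661 0.06106039 0.04869624] z rng 0.04642953550972531 0.050332318059109454 px 275 284 225 229
w7 green 149 [0.47016738 0.04332301 0.1276727 ] z rng 0.038510305021280916 0.1293195374840788 px 269 299 216 254
w19 red 15 [0.44795716 0.06360203 0.0482484 ] z rng 0.046366400873543684 0.04884587679630886 px 270 272 293 298
w19 green 21 [0.44961789 0.06527396 0.04093534] z rng 0.035483190627476735 0.04474482940106228 px 268 272 286 292
w20 red 13 [0.44715969 0.0635815  0.04826623] z rng 0.04673906905357139 0.04930357924064735 px 270 272 294 298
w20 green 39 [0.44985645 0.0667442  0.04151625] z rng 0.03833536582957672 0.04552952093041879 px 263 271 286 292
w21 red 13 [0.4480946  0.06357478 0.04455728] z rng 0.04361743282031233 0.04510114808458915 px 270 272 294 298
w21 green 18 [0.44972864 0.06577853 0.04153404] z rng 0.03779828356657622 0.0441290441975247 px 267 270 288 293
```

View pics/w21d.png

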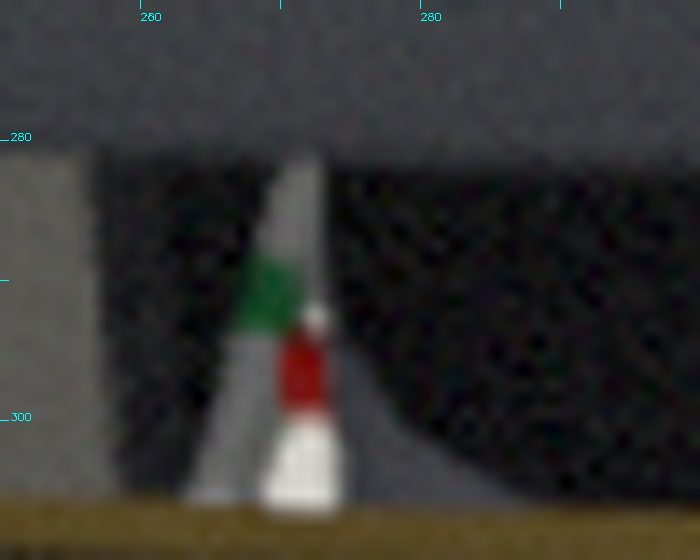

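By depth the red pointer is at z≈44.6 mm, against 48.8 mm unpressed, so the block has sunk about 4.2 mm. The green mark is at about 41.6 mm. I'll push about 2.5 mm more.

```bash

python3 -m creep '[{"dx":0,"dy":0.001,"dz":0,"rx":0,"ry":0,"rz":0,"gripper":0.3},{"dx":0,"dy":0.002,"dz":0,"rx":0,"ry":0,"rz":0,"gripper":0.3},{"dx":0,"dy":0.0026,"dz":0,"rx":0,"ry":0,"rz":0,"gripper":0.3},{"dx":0,"dy":0.0026,"dz":0,"rx":0,"ry":0,"rz":0,"gripper":0.3},{"dx":0,"dy":0.0026,"dz":0,"rx":0,"ry":0,"rz":0,"gripper":0.3}]' 40
python3 - <<'E'
from h import *
F=[];Z=[];G=[];B=[]
for i in range(6):
    p,d=shot('wrist','w22'); F.append(status.observe()['contact_force']); C=load('wrist','w22'); q=p.astype(int); b,g,r=q[...,0],q[...,1],q[...,2]
    for L,m in ((Z,(r>2*g+20)&(r>2*b+20)),(G,(g>1.5*r)&(g>1.3*b)&(g>40))):
        m=m.copy(); m[:270]=0; m[:,:240]=0; m[:,300:]=0
        L+= [at_d('wrist',x,y,d[y,x],C)[2] for y,x in zip(*np.where(m&(d>0)))]
    blk=[at_d('wrist',u,v,d[v,u],C)[2] for u in (277,278,279,355,356,357) for v in range(148,160)]
    B.append(np.median(blk))
st(); print(np.mean(F,0)); print('pointer',np.median(Z),'green',np.median(G),np.min(G),np.max(G),'block',np.mean(B))
C=load('wrist','w20'); d=np.load('pics/w20.npz')['d']; print('blk before',np.median([at_d('wrist',u,v,d[v,u],C)[2] for u in (277,278,279,355,356,357) for v in range(148,160)]))
crop(p,200,120,440,310,3,'pics/w22c.png'); crop(p,250,270,300,310,14,'pics/w22d.png')
p,d=shot('scene','s22'); crop(p,300,140,460,260,5,'pics/s22c.png')
E
```

```text
time: 23.25
tool_pos: [0.4979, 0.035, 0.0471]
tool_rot: [-1.57, -0.0, -1.492]
contact_force: [-2.3, 0.8, 9.6]
opening: 0.047
23.55 [0.4979 0.035  0.0471] [-1.5704 -0.0002 -1.4919] [-2.27    0.9438  8.6613] 0.047133063149161866
[-2.7225  0.8381  8.8076]
pointer 0.04214629575580364 green 0.04099098362947767 0.03736046865300227 0.09922799818535814 block 0.06471195159229677
blk before 0.07072449537316922
```

View pics/w22d.png

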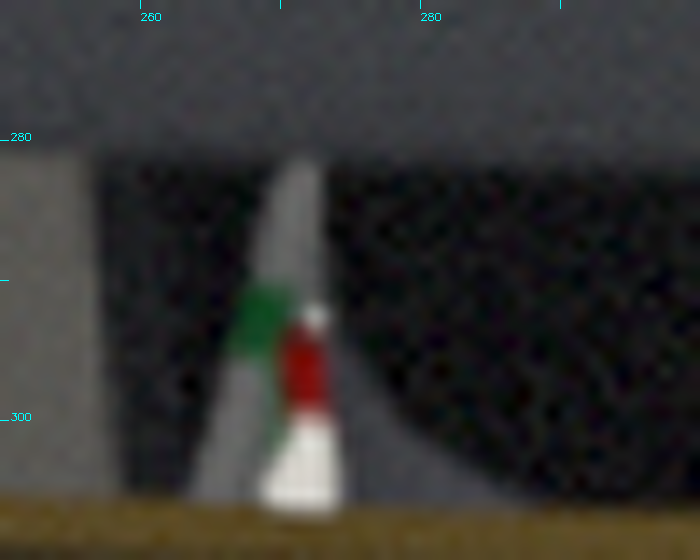

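View pics/w22c.png

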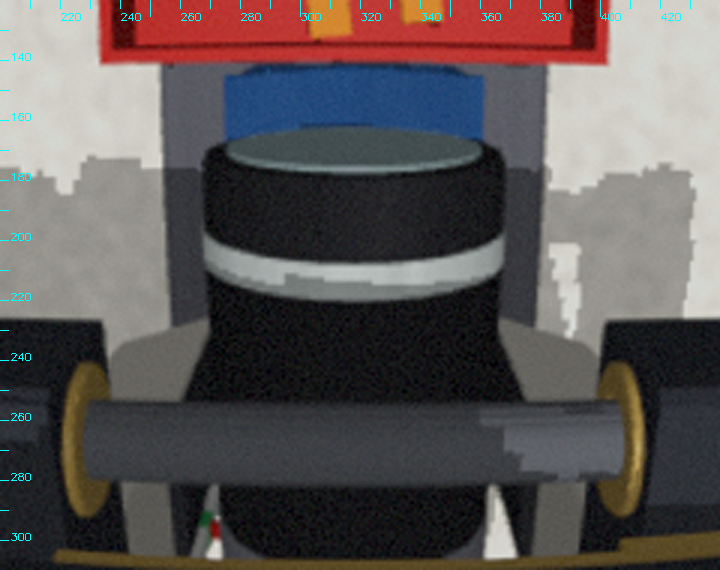

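View pics/s22c.png

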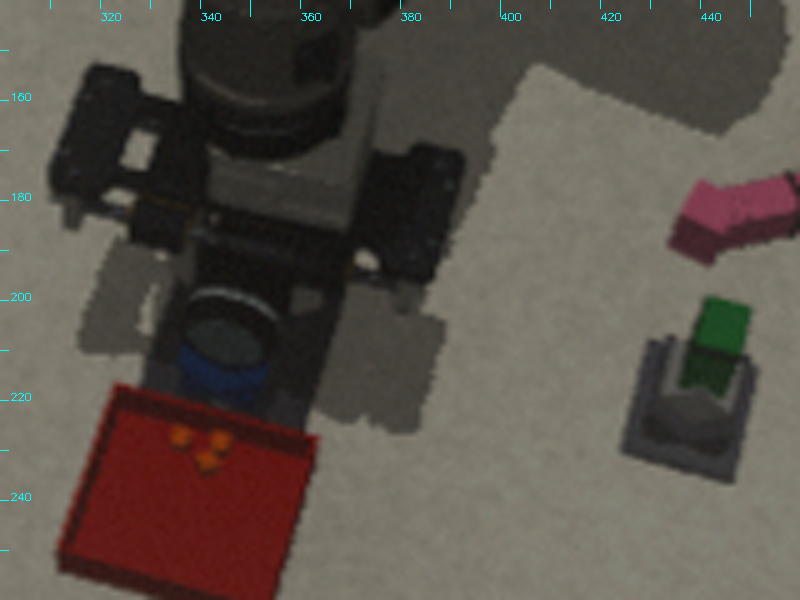

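Pointer depth (6.65 mm), block top (about 6.5 mm) and push (8.8 N) all put it at about half travel, and the pointer stands at the green mark. The scraper stands in its holder and the chips are in the tray, so I'll hand in.

```bash
python3 - <<'E'
from h import *
print(robot.hand_in()); st()
E
```

```text
the job is handed in; nothing more can be done
None
the job is handed in; nothing more can be done
```

I did the whole job in the order asked and handed it in at about 23.6 s of the 64 s; no verdict came back. The scraper wiped the three chips into the red tray and went back upright in its grey holder. The lens barrel was then laid in the groove and is still being held and pressed down.

**Last checks**
- **Spring travel:** the red pointer had sunk about 6.6 mm and the block top about 6.5 mm, with the pointer at the green mark. The push was 8.8 N. Partway down, the force suggested about 1 mm more sink than the pointer did; at the final pose they agreed to within about 0.3 mm.
- **Barrel:** it is centred to within about 1 mm lengthways and a few tenths of a millimetre across. It did not shift when I briefly opened the gripper to let it seat. I judged that it rests on both flanks from this centring, not from a direct measurement.
- **Chips and scraper:** the last pictures show all three chips in the tray and the scraper upright in its holder.

**What disagreed**
- **Fingertips:** they are about 19–20 mm behind the reported TCP, not 17 mm ahead as `robot.tcp_to_tips` says. The first close on the lens therefore shut above the barrel without touching it, and I regripped about 35 mm lower. The scraper had been held only by the top of its handle, with no visible slip.
- **Sideways force:** about −2.7 N along x was still showing at the end, which I could not explain.

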